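# Load the bracket test stand

### The arm

A 6-joint arm with a two-finger parallel gripper is mounted at the origin on the work surface. World frame = base frame: x ahead of the robot, y to its left, z up, the work surface at z = 0. Lengths are in mm, angles in degrees, forces in N, time in s.
With the tool pointing down it reaches from about 350 to 850 mm from the base axis. Payload 8.1 kg.
Tool frame: the origin (TCP) lies between the finger pads; the fingertips stand 8 mm ahead of it and the grasp point (between the pads) lies 11 mm behind it (r.tip_extent is the distance from the TCP to the fingertips, in mm); z points along the fingers, y is the direction in which the jaws open and shut (so a half turn about z gives the same grasp; the last joint's range is limited). The gripper opens to 85 mm and grips with 20 to 120 N. Pads are 22 mm wide; open, the fingers measure 114 mm over their backs; the gripper's body (76 mm by 85 mm) begins 54 mm behind the grasp point. The pads swing forward as they close: fully open they stand 13 mm farther back than shut.
Start: joints at [-69.752, 7.471, 85.268, -0, 87.261, -4.893], TCP at [254.932, -543.153, 239.292] pointing down, gripper open.
Joint ranges: [-169.43, 169.43], [-51.17, 129.36], [1.28, 143.12], [-76.62, 256.62], [0, 156.53], [-152.29, 152.29]. Speed limits (degrees/s): [136.94, 136.94, 159.86, 180, 180, 180].

### API

Orientations are given as [roll, pitch, yaw] about the fixed x, y, z axes, in that order (R = Rz(yaw) Ry(pitch) Rx(roll)).
In Python, from bench import sensors, viewer, hand_in, r gives the robot as it stands. The module is installed in compiled form; this text tells all that it offers.
- The arm moves only by the tool move_arm, never from a script. Its argument "rows" is a list that holds one entry, the list of rows, each a list of 6 numbers: the shift along the tool's x, y, z in m, then the turn, a rotation vector about the tool's x, y, z in degrees. In form: [[[tx, ty, tz, rx, ry, rz], ...]]. A call has 1 to 20 rows; each row is the pose to reach, as a shift and turn from the pose commanded when the call began, along the tool's axes at that moment; what a row does not reach only later rows make up. A row lasts 1/10 s, in which the tool goes at most 50 mm and 8.59 degrees, less where a joint would pass 70% of its speed; a pose out of reach is approached as far as the arm can. A call with a gripper value outside its range is refused whole. "grip" is the opening, from 0 (shut) to 1 (fully open), set as the call begins (left out, the last holds). The fingers move at their own pace and stop on an object; "newtons" is the grip in N (left out, the last holds). Time passes only in rows, so rows that repeat a pose let the fingers close. It gives the time, the measured TCP pose, the force and the opening at its end, in the units of the state.
- sensors.sense(): the state, without advancing time (a new reading comes with each control period).
- viewer.snapshot(name): name is "scene" or "top"; returns a dict with "color" (480x640x3 uint8, red, green, blue), "camera_matrix" (3x3 intrinsics, pixels), "R" (3x3) and "t" (3): a world point X has camera coordinates R X + t. Camera axes: x right, y down, z forward; pixel columns grow to the right and rows downward; lengths in mm; the calibration is good to about 2 mm. A picture is of the moment at which its call begins. There is no depth.
- hand_in(): hands the job in, once; it reports no verdict.
The state is a dict: "time": time; "joint_pos": joint angles; "qd": joint speeds; "joint_efforts": joint torques, N m; "tool_pos": TCP position; "tcp_rot": TCP orientation; "ft_force": force on the tool from outside, world axes, zero at the start; "wrist_torque": the same for the moment, N m; "finger_gap": finger opening in mm.
Only numpy, scipy, OpenCV 4.12 (cv2) and the standard library are available. Lean on these libraries where they do the work, as an engineer would, in place of code of your own. Each camera call takes 0.05 s, during which the arm holds its last target.

### The job

Hang every keyhole plate from the orange rack on a stud of the blue test stand, one to a stud: slip the keyhole over the head and slide the plate down until it hangs home, upright, behind the head. For each hung plate press a sensor block flush into the pocket in front of it (a block left over is not needed). Only when all of that is loaded, throw the red lever fully over, away from the robot, and leave the spray can, the caliper and the cup where they are.

Things in the scene. Friction and masses are not known exactly. Their poses are not given: they have to be found in the camera images.
- plate1_c (a point): Steel keyhole plate 64 (y) x 140 tall (z, up) x 4 (x) mm, 0.2 kg, may be absent. Point: its centre. Top 36 mm: green grip tab 40 wide, 10 thick, centred. Keyhole through it, mid-width: octagonal entry 28 mm across, centred 10 mm below the point; above it a slot 13 mm wide, closed end 20 mm above the point. Front and back alike. Starts upright in a rack slot, its foot 10 mm above the bench.
- plate2_c (a point): Keyhole plate like plate1, point at its centre; may be absent.
- plate3_c (a point): Keyhole plate like plate1, point at its centre; may be absent.
- stud1 (a point): Headed stud on the stand's blue upright board. Point: on its axis in the board's face, 116 mm above the bench; x points level out of the board along the stud (away from the robot), y along the board, z up. Shank 8 mm thick, 7.5 mm free behind the head; head 20 mm across, 5 thick. Board 20 thick, 290 wide, top 12 mm above the axis. Plate hung home: centre 16 mm below the axis, foot 8 mm above the base.
- stud2 (a point): Stud like stud1, 95 mm from the next one along the board; same axes.
- stud3 (a point): Stud like stud1, 95 mm from the next one along the board; same axes.
- block1_c (a point): Sensor block: black body 30 (x) x 44 (y) x 14 high mm, on it a yellow grip rib 12 (x) x 34 (y) x 28 high mm, 42 mm tall in all, about 70 g. Point: its centre, 21 mm above its underside, z up; a half turn makes no difference. Starts upright on the bench.
- block2_c (a point): Sensor block like block1, point at its centre.
- block3_c (a point): Sensor block like block1, point at its centre.
- pocket1 (a point): Pocket in the stand's base, 95 mm out from the board's face at stud1. Point: where a block's centre lies when fully home; axes as the stud's. Opening 33 (x) x 47 (y) mm, 14 deep, mouth 22 mm and floor 8 mm above the bench: the black body of a seated block is flush, only its yellow rib stands out. Loose fit.
- pocket2 (a point): Pocket like pocket1, in front of the stud of the same number.
- pocket3 (a point): Pocket like pocket1, in front of the stud of the same number.
- lever (a joint): Locking lever beside the stand (at its +y end, 200 mm from the middle stud's line): 0 = leaning towards the board's side, the robot (open), 1.2 rad = thrown over, away from the robot (locked). It may start a little off 0; stiff enough to stay where it is left, light to push.
- lever_tip (a point): Centre of the red ball, 26 mm across, on the lever's end. The 10 mm thick arm is 80 mm long; its pivot (level, along the stand's y) is 22 mm above the bench on a grey block 70 x 50 x 25 mm. The lever swings in the stand's x-z plane, upright at 0.6 rad.
- rack: Orange fixed rack, 180 x 85 mm, 50 mm high, origin under its middle. Three slots 6 mm wide, 55 mm apart along its x, hold the plates upright (plate thickness along the rack's x); slot floor 10 mm, slot walls' top 50 mm above the bench.
- can: Red spray can, 52 mm across, 150 mm tall, origin under its middle; not part of the job.
- caliper: Steel caliper lying flat, 200 mm long along its x; not part of the job.
- cup: Blue plastic cup, 70 mm across, 50 mm high, origin under its middle; not part of the job.

How it is judged (in metres and radians):
On the way, in this order (a step that is already met when the one before it is completed fails the run):
1. every plate hangs home on a stud with a sensor block flush in the pocket in front of it, the lever still open (((distance between plate1_c and stud1 below 0.02 m and z of plate1_c in the frame of stud1 below -0.0125 m and x of plate1_c in the frame of stud1 below 0.008 m and angle between plate1_c's own z axis and vertical below 0.15 rad and distance between any of block1_c, block2_c, block3_c and pocket1 below 0.0032 m) or (distance between plate1_c and stud2 below 0.02 m and z of plate1_c in the frame of stud2 below -0.0125 m and x of plate1_c in the frame of stud2 below 0.008 m and angle between plate1_c's own z axis and vertical below 0.15 rad and distance between any of block1_c, block2_c, block3_c and pocket2 below 0.0032 m) or (distance between plate1_c and stud3 below 0.02 m and z of plate1_c in the frame of stud3 below -0.0125 m and x of plate1_c in the frame of stud3 below 0.008 m and angle between plate1_c's own z axis and vertical below 0.15 rad and distance between any of block1_c, block2_c, block3_c and pocket3 below 0.0032 m)) and ((distance between plate2_c and stud1 below 0.02 m and z of plate2_c in the frame of stud1 below -0.0125 m and x of plate2_c in the frame of stud1 below 0.008 m and angle between plate2_c's own z axis and vertical below 0.15 rad and distance between any of block1_c, block2_c, block3_c and pocket1 below 0.0032 m) or (distance between plate2_c and stud2 below 0.02 m and z of plate2_c in the frame of stud2 below -0.0125 m and x of plate2_c in the frame of stud2 below 0.008 m and angle between plate2_c's own z axis and vertical below 0.15 rad and distance between any of block1_c, block2_c, block3_c and pocket2 below 0.0032 m) or (distance between plate2_c and stud3 below 0.02 m and z of plate2_c in the frame of stud3 below -0.0125 m and x of plate2_c in the frame of stud3 below 0.008 m and angle between plate2_c's own z axis and vertical below 0.15 rad and distance between any of block1_c, block2_c, block3_c and pocket3 below 0.0032 m)) and ((distance between plate3_c and stud1 below 0.02 m and z of plate3_c in the frame of stud1 below -0.0125 m and x of plate3_c in the frame of stud1 below 0.008 m and angle between plate3_c's own z axis and vertical below 0.15 rad and distance between any of block1_c, block2_c, block3_c and pocket1 below 0.0032 m) or (distance between plate3_c and stud2 below 0.02 m and z of plate3_c in the frame of stud2 below -0.0125 m and x of plate3_c in the frame of stud2 below 0.008 m and angle between plate3_c's own z axis and vertical below 0.15 rad and distance between any of block1_c, block2_c, block3_c and pocket2 below 0.0032 m) or (distance between plate3_c and stud3 below 0.02 m and z of plate3_c in the frame of stud3 below -0.0125 m and x of plate3_c in the frame of stud3 below 0.008 m and angle between plate3_c's own z axis and vertical below 0.15 rad and distance between any of block1_c, block2_c, block3_c and pocket3 below 0.0032 m)) and value of joint lever below 0.5 rad), for 0.2 s.
2. the lever is thrown over (value of joint lever above 1.05 rad), for 0.2 s.
At the end, for the whole second after the job is handed in: Every plate hangs at rest behind a stud's head: centre 12.5 mm or more below the axis, within 20 mm of the stud's point and 8 mm of the board, upright to 0.15 rad. In the pocket before each is a block, its centre within 3.2 mm of home. Lever past 1.05 rad. All released, at rest (((distance between plate1_c and stud1 below 0.02 m and z of plate1_c in the frame of stud1 below -0.0125 m and x of plate1_c in the frame of stud1 below 0.008 m and angle between plate1_c's own z axis and vertical below 0.15 rad and distance between any of block1_c, block2_c, block3_c and pocket1 below 0.0032 m) or (distance between plate1_c and stud2 below 0.02 m and z of plate1_c in the frame of stud2 below -0.0125 m and x of plate1_c in the frame of stud2 below 0.008 m and angle between plate1_c's own z axis and vertical below 0.15 rad and distance between any of block1_c, block2_c, block3_c and pocket2 below 0.0032 m) or (distance between plate1_c and stud3 below 0.02 m and z of plate1_c in the frame of stud3 below -0.0125 m and x of plate1_c in the frame of stud3 below 0.008 m and angle between plate1_c's own z axis and vertical below 0.15 rad and distance between any of block1_c, block2_c, block3_c and pocket3 below 0.0032 m)) and ((distance between plate2_c and stud1 below 0.02 m and z of plate2_c in the frame of stud1 below -0.0125 m and x of plate2_c in the frame of stud1 below 0.008 m and angle between plate2_c's own z axis and vertical below 0.15 rad and distance between any of block1_c, block2_c, block3_c and pocket1 below 0.0032 m) or (distance between plate2_c and stud2 below 0.02 m and z of plate2_c in the frame of stud2 below -0.0125 m and x of plate2_c in the frame of stud2 below 0.008 m and angle between plate2_c's own z axis and vertical below 0.15 rad and distance between any of block1_c, block2_c, block3_c and pocket2 below 0.0032 m) or (distance between plate2_c and stud3 below 0.02 m and z of plate2_c in the frame of stud3 below -0.0125 m and x of plate2_c in the frame of stud3 below 0.008 m and angle between plate2_c's own z axis and vertical below 0.15 rad and distance between any of block1_c, block2_c, block3_c and pocket3 below 0.0032 m)) and ((distance between plate3_c and stud1 below 0.02 m and z of plate3_c in the frame of stud1 below -0.0125 m and x of plate3_c in the frame of stud1 below 0.008 m and angle between plate3_c's own z axis and vertical below 0.15 rad and distance between any of block1_c, block2_c, block3_c and pocket1 below 0.0032 m) or (distance between plate3_c and stud2 below 0.02 m and z of plate3_c in the frame of stud2 below -0.0125 m and x of plate3_c in the frame of stud2 below 0.008 m and angle between plate3_c's own z axis and vertical below 0.15 rad and distance between any of block1_c, block2_c, block3_c and pocket2 below 0.0032 m) or (distance between plate3_c and stud3 below 0.02 m and z of plate3_c in the frame of stud3 below -0.0125 m and x of plate3_c in the frame of stud3 below 0.008 m and angle between plate3_c's own z axis and vertical below 0.15 rad and distance between any of block1_c, block2_c, block3_c and pocket3 below 0.0032 m)) and value of joint lever above 1.05 rad and linear speed of each of plate1, plate2, plate3, block1, block2, block3 below 0.02 m/s); the robot touches nothing.
It fails at once if the can is moved more than 3 cm or tipped over (distance of can from where it was at the start of the episode above 0.03 m or angle between can's own z axis and vertical above 0.5 rad).
It fails at once if the caliper is moved more than 3 cm or tipped over (distance of caliper from where it was at the start of the episode above 0.03 m or angle between caliper's own z axis and vertical above 0.5 rad).
It fails at once if the cup is moved more than 3 cm or tipped over (distance of cup from where it was at the start of the episode above 0.03 m or angle between cup's own z axis and vertical above 0.5 rad).
Of plate1, plate2, plate3 only 2 to 3 are there at a start; the rules pass over those that are not, and their reading is None.
At some moment in a run one of block1, block2, block3 may be knocked a few centimetres aside while the robot is not near it.
It also fails if it takes over 210 s, if anything falls off the work surface, if the arm or the gripper's body presses on something with over 40 N, if the wrist force passes 120 N, or if a joint passes its speed limit or range.

## Working session

There is one attempt and no reset: what is moved stays moved. The work goes in short steps, Python scripts to look and compute and a tool call to move; the robot and the scene stay as the last step left them, time stands still between calls to the robot, and variables do not carry over. Pictures are saved under pics/ and viewed, and the job is handed in when it is done.

Besides the shell and the picture viewer there is one more tool, called after "Call:" by a JSON object that holds its "api" and its "payload", one argument or row to a line. move_arm: Moves the arm, as the interface text tells. Its arguments: {"type":"object","properties":{"rows":{"type":"array","items":{"type":"array","items":{"type":"array","items":{"type":"number"}}}},"grip":{"type":"number"},"newtons":{"type":"number"}},"required":["rows"]}

```bash
mkdir -p pics; ls
python3 - <<'E'
from bench import sensors, viewer, r
import cv2,json
for n in("scene","top"):
    s=viewer.snapshot(n); cv2.imwrite(f"pics/{n}0.png",s["color"][:,:,::-1]); print(n,s["camera_matrix"],s["R"],s["t"])
print(sensors.sense())
E
```

```text
pics
scene [[453.00383194   0.         317.32727007]
 [  0.         453.00383194 241.31914639]
 [  0.           0.           1.        ]] [[ 0.43741462  0.89898351 -0.02229561]
 [ 0.47319114 -0.25118032 -0.84439244]
 [-0.7646951   0.35879951 -0.53526098]] [-231.36791678 -163.19459529 1386.60500178]
top [[595.47262666   0.         314.75353839]
 [  0.         595.47262666 241.77446713]
 [  0.           0.           1.        ]] [[-0.00675988 -0.99997307 -0.00285694]
 [-0.97697472  0.00721362 -0.21323312]
 [ 0.21324799  0.00134972 -0.97699717]] [  30.06886034  559.09712777 1478.94556774]
{'time': 0.1, 'joint_pos': array([-6.97525418e+01,  7.51074807e+00,  8.53250676e+01, -4.29037079e-04,
        8.72612203e+01, -4.89671593e+00]), 'qd': array([-0.08608548, -0.12249364, -0.25766783, -0.05716202, -0.03122128,
        0.00636087]), 'joint_efforts': array([ 2.89569194e-03, -5.70952427e+01, -5.01941013e+01, -3.25351675e-05,
        8.11773527e-03, -1.00432956e-04]), 'tool_pos': array([ 254.75017538, -542.68800258,  238.33022526]), 'tcp_rot': array([-1.79903282e+02, -7.85602162e-03,  2.51441884e+01]), 'ft_force': array([-0.49032833,  0.56896207, -0.21348432]), 'wrist_torque': array([ 0.0171081 ,  0.02809777, -0.00127139]), 'finger_gap': 85.39476886630644}
```

View pics/scene0.png

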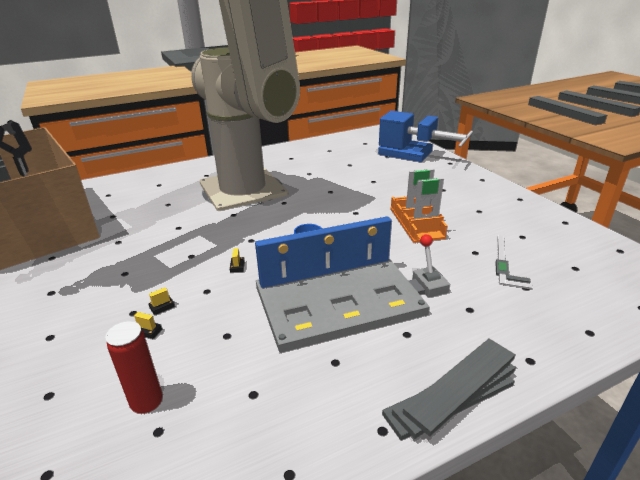

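View pics/top0.png

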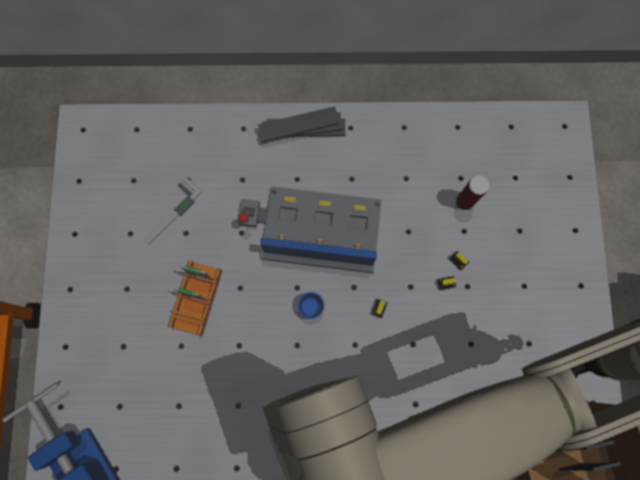

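Scene view: two plates stand in the rack (tabs near 422,178 and 430,187). The stand is at about (340,280), the lever ball at (427,240), and the blocks at (160,298), (148,323) and (236,258). The top view agrees. Next I'll enlarge the crops.

```bash
cat > h.py <<'E'
import numpy as np, cv2
from bench import sensors, viewer
def crop(img,u0,v0,u1,v1,k,fn):
    c=img[v0:v1,u0:u1,::-1]; c=cv2.resize(c,None,fx=k,fy=k,interpolation=cv2.INTER_CUBIC)
    st=10
    for u in range((u0//st+1)*st,u1,st):
        cv2.line(c,((u-u0)*k,0),((u-u0)*k,6),(255,0,255),1); cv2.putText(c,str(u),((u-u0)*k-8,16),0,.35,(255,0,255),1)
    for v in range((v0//st+1)*st,v1,st):
        cv2.line(c,(0,(v-v0)*k),(6,(v-v0)*k),(255,0,255),1); cv2.putText(c,str(v),(8,(v-v0)*k+4),0,.35,(255,0,255),1)
    cv2.imwrite(fn,c)
def ray(s,u,v):
    K=s["camera_matrix"];R=np.array(s["R"]);t=np.array(s["t"])
    d=R.T@np.linalg.inv(K)@np.array([u,v,1.]); return -R.T@t,d
def onz(s,u,v,z):
    o,d=ray(s,u,v); return o+d*(z-o[2])/d[2]
def proj(s,X):
    K=s["camera_matrix"];c=(np.array(s["R"])@np.atleast_2d(X).T).T+np.array(s["t"]); p=(K@c.T).T; return p[:,:2]/p[:,2:]
def tri(s1,p1,s2,p2):
    o1,d1=ray(s1,*p1);o2,d2=ray(s2,*p2)
    d1/=np.linalg.norm(d1);d2/=np.linalg.norm(d2)
    a=np.linalg.lstsq(np.c_[d1,-d2],o2-o1,rcond=None)[0]
    A=o1+a[0]*d1;B=o2+a[1]*d2; return (A+B)/2,np.linalg.norm(A-B)
E
python3 - <<'E'
from h import *
s=viewer.snapshot("scene")["color"];t=viewer.snapshot("top")["color"]
crop(t,230,180,390,280,5,"pics/a1.png")
crop(s,245,210,445,350,4,"pics/a2.png")
crop(t,140,250,240,340,6,"pics/a3.png")
crop(s,375,160,475,250,6,"pics/a4.png")
crop(t,360,170,500,320,4,"pics/a5.png")
crop(s,120,240,260,345,5,"pics/a6.png")
E
```

```text
(no output)
```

View pics/a1.png

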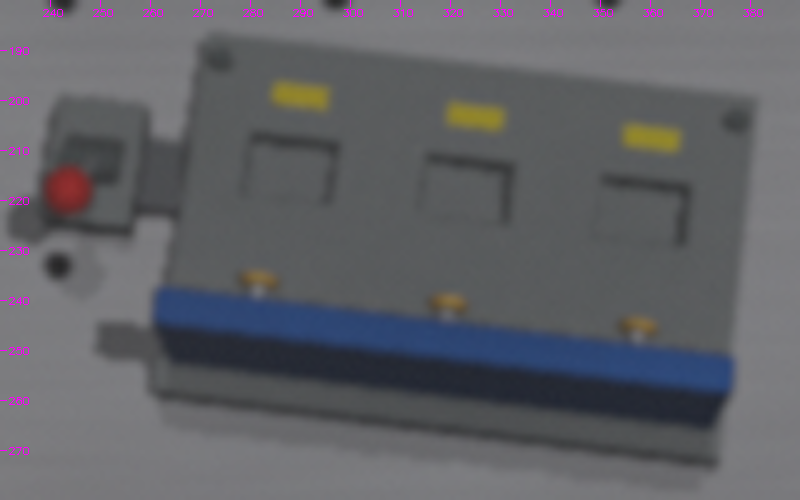

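View pics/a2.png

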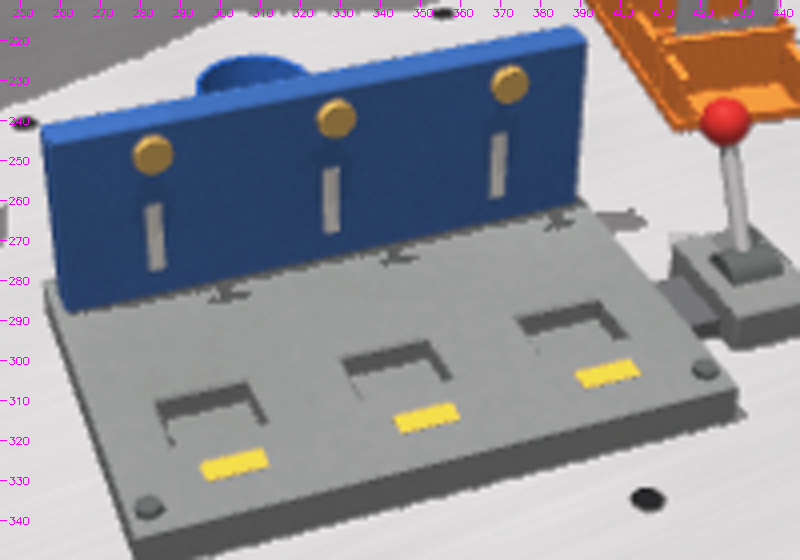

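View pics/a3.png

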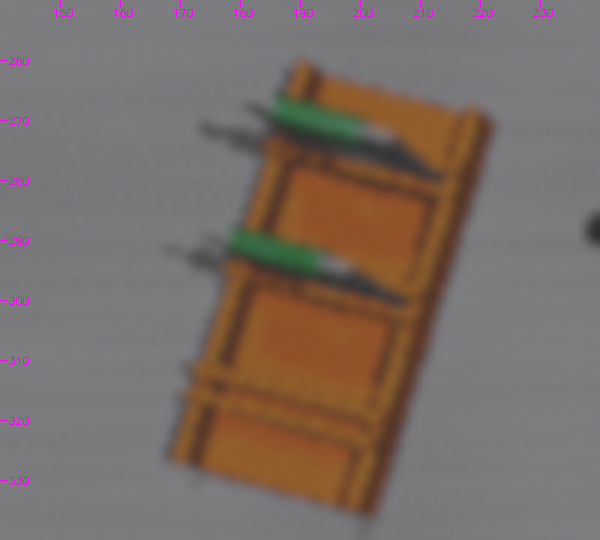

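View pics/a4.png

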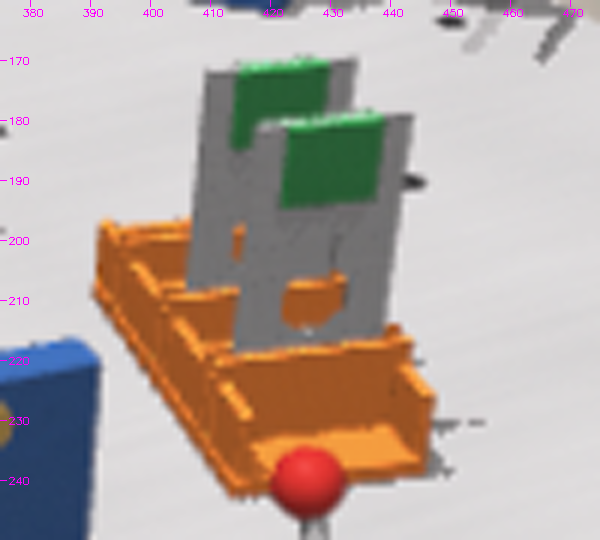

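View pics/a5.png

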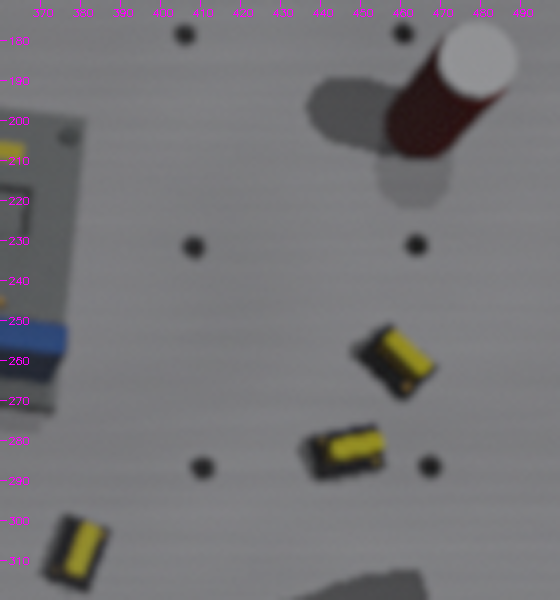

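View pics/a6.png

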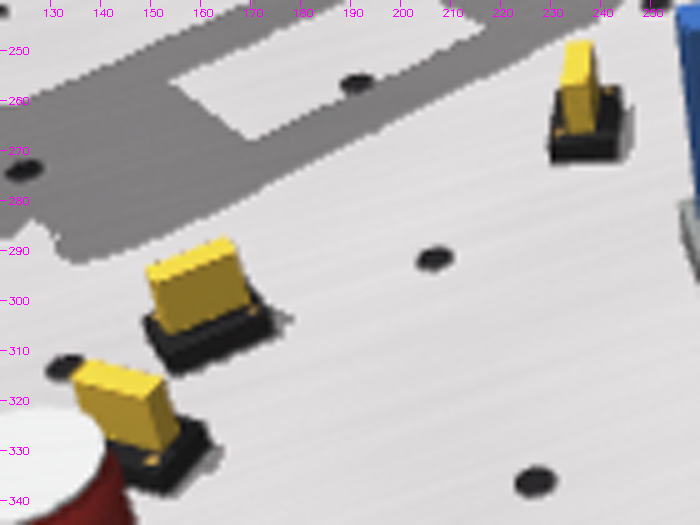

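```bash
cat > fit.py <<'E'
from h import *
from scipy.optimize import least_squares
S=viewer.snapshot("scene");T=viewer.snapshot("top")
def fit(obs,x0,nm):
    P=np.array([o[1] for o in obs],float);U=np.array([o[2] for o in obs],float);c=[o[0] for o in obs];w=np.array([o[3] if len(o)>3 else 1 for o in obs])
    def f(p):
        a=np.radians(p[2]);W=np.c_[p[0]+P[:,0]*np.cos(a)-P[:,1]*np.sin(a),p[1]+P[:,0]*np.sin(a)+P[:,1]*np.cos(a),P[:,2]]
        q=np.array([proj(S if k=='s' else T,x)[0] for k,x in zip(c,W)]); return q-U
    for sel in ('st','s','t'):
        m=np.array([k in sel for k in c])
        if m.sum()<2: continue
        r_=least_squares(lambda p:(f(p)*w[:,None])[m].ravel(),x0,loss='soft_l1',x_scale=[10,10,1])
        print(nm,sel,np.round(r_.x,2),'rms',np.sqrt((r_.fun**2).mean()).round(2))
        if sel=='st': best=r_.x; 
    print(np.round(f(best),1).tolist()); return best
E
cat > f1.py <<'E'
from fit import *
o=[('t',(0,145,128),(261.4,237.6)),('t',(0,-145,128),(376.6,251.4)),('t',(-20,145,128),(261,245)),('t',(-20,-145,128),(376,258.4))]
far=[(280,206.4,297.6,208.6),(315.4,210.6,332.8,212.4),(350.2,215,368.2,217)]
for y,a in zip((95,0,-95),far): o+=[('t',(111.5,y+23.5,22),a[:2]),('t',(111.5,y-23.5,22),a[2:])]
for y,a,b in ((95,(278.4,220.4),(296,221.2)),(0,(313.6,222.4),(331.4,224.8)),(-95,(348.6,227),(366.8,229))): o+=[('t',(78.5,y+23.5,22),a,.5),('t',(78.5,y-23.5,22),b,.5)]
o+=[('s',(0,-145,128),(258.25,245.75)),('s',(0,145,128),(391.75,220.5)),('s',(-20,-145,128),(255.5,241.75)),('s',(-20,145,128),(388.75,217))]
for y,u in ((-95,(283.8,249)),(0,(329.3,239.75)),(95,(372.75,231.25))): o.append(('s',(12,y,116),u))
for y,a in ((-95,(284.5,311.25,307,305.75,312,316.25)),(0,(330.75,299.75,352.75,295.25,358,305)),(95,(374,290,395.25,285.25,402,294.75))):
    o+=[('s',(78.5,y-23.5,22),a[:2]),('s',(78.5,y+23.5,22),a[2:4]),('s',(111.5,y+23.5,22),a[4:])]
st=fit(o,[600,0,-7],'stand')
p,e=tri(S,(426.25,240.25),T,(243.6,218)); print('ball',p.round(1),e.round(1))
# blocks: rib top (z=42) corners scene and top, rib centre
for n,s4,t4 in (('A',[(149.5,293.5),(166,287.5),(168,290.5),(151,297)],None),):
    pass
E
python3 f1.py
```

```text
stand st [543.28  17.69  -7.75] rms 1.1
stand s [545.99  17.74  -7.54] rms 0.71
stand t [538.95  15.22  -7.32] rms 0.43
[[-1.4, -2.7], [-0.0, -1.8], [-2.2, -2.2], [-0.3, -0.9], [-0.4, -1.5], [-0.7, -1.5], [-0.8, -1.3], [-0.8, -1.0], [-0.4, -1.4], [-1.0, -1.2], [-0.6, -3.7], [-0.8, -2.3], [-0.6, -1.3], [-0.9, -1.5], [-0.2, -1.5], [-0.9, -1.3], [-2.4, -0.2], [0.8, -1.0], [-1.7, -1.4], [-0.4, -1.8], [-0.8, 0.1], [-0.3, 0.3], [-0.1, 0.3], [-1.6, -1.3], [-0.8, -1.1], [-0.7, -0.9], [-1.4, -0.5], [-1.3, -1.1], [-0.2, -0.7], [-0.5, -0.9], [-0.8, -1.0], [-0.1, -0.9]]
ball [616.8 208.9  92.5] 3.8
```

```bash
sed -i 's/U=np.array(\[o\[2\] for o in obs\],float)/U=np.array([o[2] for o in obs],float)-0.4/' fit.py; python3 f1.py
```

```text
stand st [542.49  17.75  -7.6 ] rms 0.81
stand s [544.51  17.65  -7.55] rms 0.69
stand t [540.03  16.25  -7.31] rms 0.43
[[-1.0, -1.8], [0.4, -1.2], [-1.8, -1.4], [0.1, -0.3], [-0.2, -0.7], [-0.5, -0.8], [-0.5, -0.6], [-0.5, -0.3], [-0.1, -0.8], [-0.7, -0.6], [-0.3, -2.9], [-0.5, -1.6], [-0.3, -0.6], [-0.6, -0.9], [0.1, -0.9], [-0.6, -0.7], [-2.1, 0.1], [0.9, -0.8], [-1.4, -1.1], [-0.3, -1.7], [-0.5, 0.3], [-0.0, 0.5], [0.1, 0.4], [-1.2, -1.0], [-0.4, -1.0], [-0.3, -0.8], [-1.0, -0.3], [-0.9, -1.0], [0.2, -0.6], [-0.3, -0.8], [-0.6, -0.9], [0.1, -0.9]]
ball [616.8 208.9  92.5] 3.8
```

Run:
```python
from h import *
s=viewer.snapshot("scene")["color"];t=viewer.snapshot("top")["color"]
crop(t,165,255,230,340,9,"pics/b1.png")
crop(s,400,160,450,205,14,"pics/b2.png")
```

```text
(no output)
```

View pics/b1.png

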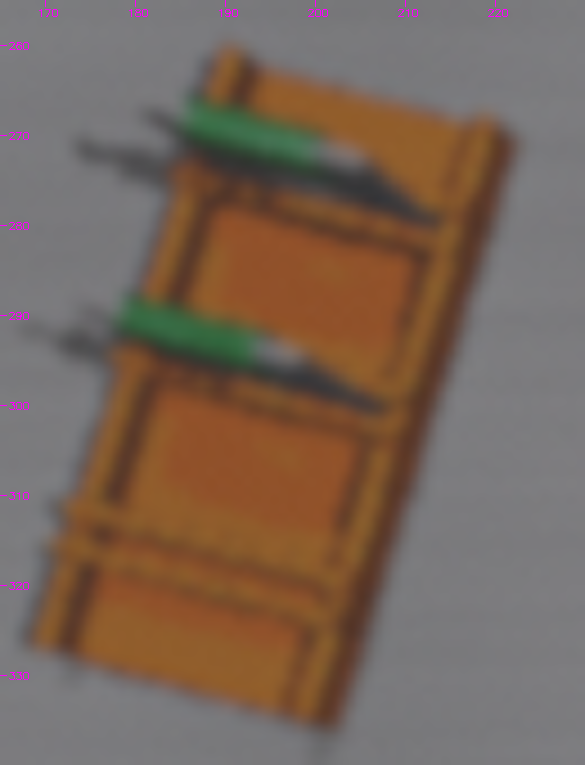

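View pics/b2.png

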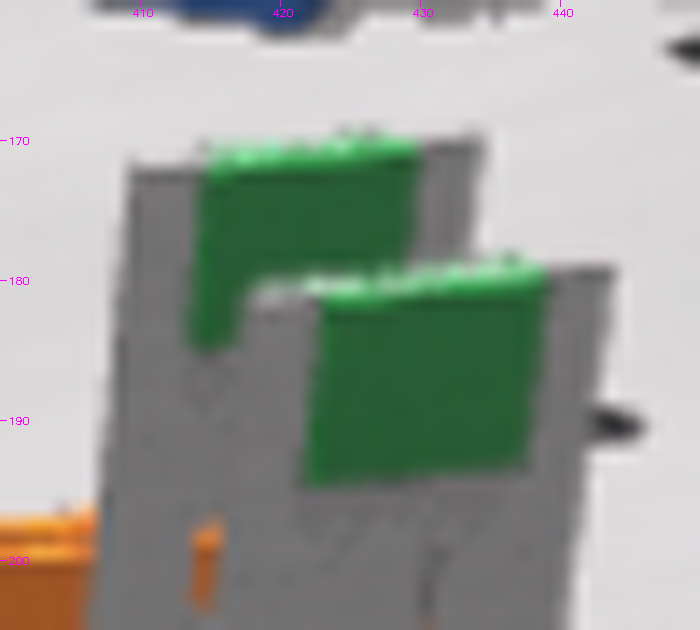

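```bash
cat > f2.py <<'E'
from fit import *
A=[('s',(5,-20,150),(423.2,181.6)),('s',(5,20,150),(438.9,180.2)),('s',(5,20,114),(437.5,193.2)),('s',(5,-20,114),(421.8,194.6)),('t',(5,20,150),(186.8,265.8)),('t',(5,-20,150),(200.3,270))]
B=[('s',(5,-20,150),(414.8,172.9)),('s',(5,20,150),(429.8,170.9)),('s',(5,-20,114),(413.6,184.8)),('t',(5,20,150),(179.8,288)),('t',(5,-20,150),(193.7,292.2))]
a=fit(A,[430,300,-15],'A'); b=fit(B,[380,300,-15],'B'); print(np.hypot(*(a-b)[:2]))
R=[('t',(90,42.5,50),(189.7,260)),('t',(90,-42.5,50),(219.4,267.4)),('t',(-90,42.5,50),(168.1,326.1)),('t',(-90,-42.5,50),(201.1,335.6))]
r=fit(R,[380,300,-15],'rack')
c,s=np.cos(np.radians(r[2])),np.sin(np.radians(r[2]))
print('slots',[(r[0]+d*c,r[1]+d*s) for d in (55,0,-55)])
E
python3 f2.py
```

```text
A st [474.91 322.43 -16.24] rms 0.7
A s [476.55 321.62 -14.41] rms 0.4
A t [473.68 320.93 -17.22] rms 0.79
[[-0.4, -0.7], [0.3, -0.9], [-0.2, 0.0], [-0.6, 0.2], [-1.8, -0.6], [0.5, -0.4]]
B st [421.45 336.95 -15.07] rms 0.88
B s [425.25 335.06 -12.97] rms 0.56
B t [419.96 335.18 -16.78] rms 0.7
[[-0.6, -1.4], [0.0, -0.9], [-0.7, 0.3], [-1.8, -0.6], [0.3, -0.6]]
55.39986158488334
rack st [420.86 334.47 -14.78] rms 0.69
rack t [420.86 334.47 -14.78] rms 0.69
[[-0.6, -0.8], [1.3, -0.1], [0.2, 1.0], [-0.6, -0.0]]
slots [(np.float64(474.0440275852444), np.float64(320.43400140364054)), (np.float64(420.86480960133656), np.float64(334.46862910158853)), (np.float64(367.6855916174287), np.float64(348.50325679953653))]
```

```bash
cat > plan.py <<'E'
import sys,numpy as np
from scipy.spatial.transform import Rotation as Ro
from bench import sensors
def plan(x,y,z,yaw):
    s=sensors.sense();p=np.array(s["tool_pos"]);R=Ro.from_euler('xyz',s["tcp_rot"],degrees=True)
    G=Ro.from_euler('xyz',[180,0,yaw],degrees=True)
    d=R.inv().apply(np.array([x,y,z])-p)/1000; w=(R.inv()*G).as_rotvec(degrees=True)
    print("t",round(s["time"],2),"pos",p.round(1),"rot",np.round(s["tcp_rot"],2),"F",np.round(s["ft_force"],1),"gap",round(s["finger_gap"],1),"j",np.round(s["joint_pos"],0))
    print("shift",d.round(4),"turn",w.round(2))
if __name__=="__main__": plan(*map(float,sys.argv[1:]))
E
python3 plan.py 420 0 290 60;python3 plan.py 474.5 321.5 240 74.7
```

```text
t 0.6 pos [ 254.9 -543.2  239.3] rot [180.     0.    25.14] F [ 0.5 -0.2 -0.2] gap 85.3 j [-70.   7.  85.  -0.  87.  -5.]
shift [ 0.3802 -0.4216 -0.0507] turn [  0.     0.   -34.86]
t 0.6 pos [ 254.9 -543.2  239.3] rot [180.     0.    25.14] F [ 0.5 -0.2 -0.2] gap 85.3 j [-70.   7.  85.  -0.  87.  -5.]
shift [ 0.5661 -0.6895 -0.0007] turn [  0.     0.   -49.56]
```

Call:
{"api": "move_arm", "payload": {
  "rows": [
    [[0.02, -0.022, -0.01, 0, 0, -2], [0.06, -0.066, -0.02, 0, 0, -6], [0.38, -0.4216, -0.05, 0, 0, -34.86], [0.38, -0.4216, -0.05, 0, 0, -34.86], [0.38, -0.4216, -0.05, 0, 0, -34.86], [0.38, -0.4216, -0.05, 0, 0, -34.86], [0.38, -0.4216, -0.05, 0, 0, -34.86], [0.38, -0.4216, -0.05, 0, 0, -34.86], [0.38, -0.4216, -0.05, 0, 0, -34.86], [0.38, -0.4216, -0.05, 0, 0, -34.86], [0.38, -0.4216, -0.05, 0, 0, -34.86], [0.38, -0.4216, -0.05, 0, 0, -34.86], [0.38, -0.4216, -0.05, 0, 0, -34.86], [0.38, -0.4216, -0.05, 0, 0, -34.86], [0.38, -0.4216, -0.05, 0, 0, -34.86]]
  ],
  "grip": 0.35
}}

```text
time: 2.1
tool_pos: [419.6, -0.7, 289.2]
tcp_rot: [180.0, 0.0, 60.0]
ft_force: [0.5, -0.8, -1.1]
finger_gap: 29.5
```

```bash
python3 plan.py 474.5 321.5 200 74.7
```

```text
t 2.1 pos [419.6  -0.7 289.2] rot [1.800e+02 3.000e-02 5.998e+01] F [ 0.5 -0.8 -1.1] gap 29.5 j [ -7. -22. 107.  -0.  95.  23.]
shift [ 0.3064 -0.1137  0.0891] turn [ -0.     0.03 -14.72]
```

Call:
{"api": "move_arm", "payload": {
  "rows": [
    [[0.04, -0.015, 0, 0, 0, -2], [0.08, -0.03, 0.01, 0, 0, -4], [0.12, -0.045, 0.02, 0, 0, -6], [0.16, -0.06, 0.04, 0, 0, -8], [0.2, -0.075, 0.06, 0, 0, -10], [0.24, -0.09, 0.075, 0, 0, -12], [0.28, -0.105, 0.085, 0, 0, -14], [0.3, -0.112, 0.089, 0, 0, -14.7], [0.3064, -0.1137, 0.0891, 0, 0, -14.72], [0.3064, -0.1137, 0.0891, 0, 0, -14.72], [0.3064, -0.1137, 0.0891, 0, 0, -14.72]]
  ]
}}

```text
time: 3.2
tool_pos: [475.2, 320.5, 200.6]
tcp_rot: [180.0, 0.0, 74.6]
ft_force: [0.1, -0.2, 0.3]
finger_gap: 30.3
```

```bash
python3 plan.py 474.5 321.5 126 74.7
python3 - <<'E'
from h import *
s=viewer.snapshot("scene")["color"]
crop(s,380,100,480,220,6,"pics/c1.png")
E
```

```text
t 3.2 pos [475.2 320.5 200.6] rot [1.7997e+02 1.0000e-02 7.4600e+01] F [ 0.1 -0.2  0.3] gap 30.3 j [29.  5. 92. -0. 83. 44.]
shift [ 0.0008 -0.001   0.0746] turn [ 0.03  0.01 -0.1 ]
```

View pics/c1.png

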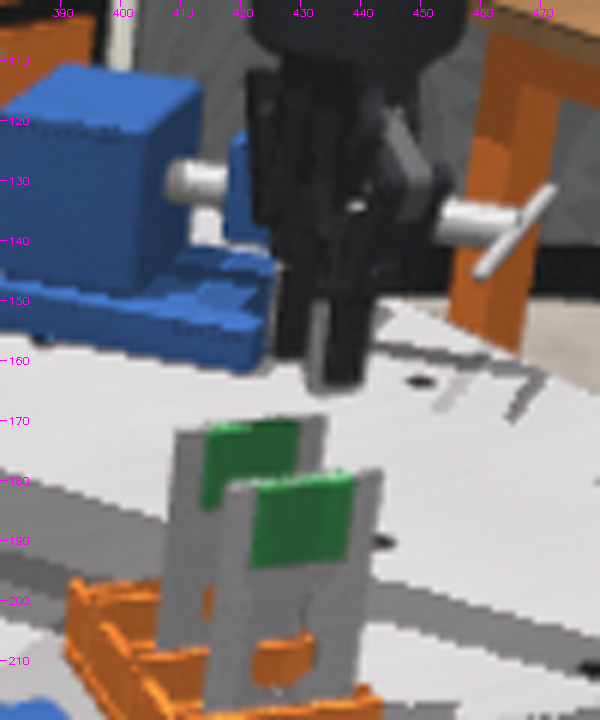

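Gripper tips at (427,160) and (435,165) stand above the front tab, which is at (423–439,181). I'll descend.

Call:
{"api": "move_arm", "payload": {
  "rows": [
    [[0, -0.001, 0.015, 0, 0, 0], [0, -0.001, 0.03, 0, 0, 0], [0, -0.001, 0.045, 0, 0, 0], [0, -0.001, 0.06, 0, 0, 0], [0, -0.001, 0.07, 0, 0, 0], [0, -0.001, 0.0746, 0, 0, 0], [0, -0.001, 0.0746, 0, 0, 0]]
  ]
}}

```text
time: 3.95
tool_pos: [473.1, 322.2, 124.5]
tcp_rot: [-179.9, 0.1, 74.7]
ft_force: [0.0, 0.3, -0.2]
finger_gap: 29.7
```

```bash
python3 plan.py 474.5 321.5 126 74.7
python3 - <<'E'
from h import *
s=viewer.snapshot("scene")["color"]
crop(s,390,100,460,220,6,"pics/c2.png")
t=viewer.snapshot("top")["color"]
crop(t,150,220,250,310,8,"pics/c3.png")
E
```

```text
t 3.95 pos [473.1 322.2 124.5] rot [-1.7993e+02  7.0000e-02  7.4730e+01] F [ 0.   0.3 -0.2] gap 29.7 j [29.  8. 97. -0. 75. 44.]
shift [-0.0003  0.0016 -0.0015] turn [-0.07  0.07  0.03]
```

View pics/c2.png

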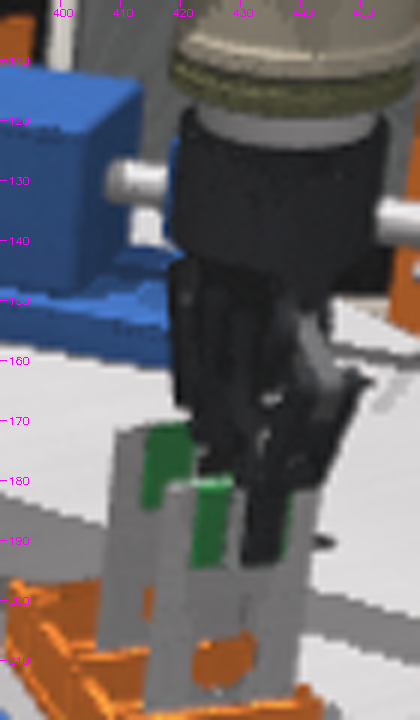

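View pics/c3.png

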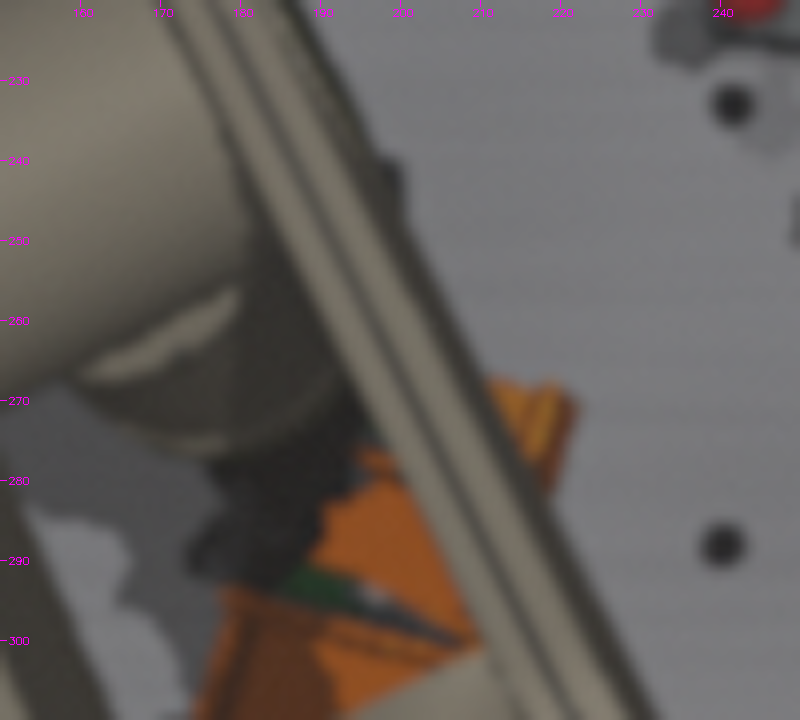

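Run:
```python
from h import *
S=viewer.snapshot("scene"); a=np.radians(-15.3);n=np.array([np.cos(a),np.sin(a),0]);w=np.array([-np.sin(a),np.cos(a),0])
P=np.array([473.1,322.2,116.5])
for d in (15,29):
  for e in (-11,11): print(d,e,proj(S,P+d*n+e*w+[0,0,5]))
```

```text
15 -11 [[425.9459093  192.78040393]]
15 11 [[434.82075071 191.82589101]]
29 -11 [[428.26752127 195.39971521]]
29 11 [[437.23357933 194.42674092]]
```

Call:
{"api": "move_arm", "payload": {
  "rows": [
    [[-0.0018, 0.001, -0.0015, 0, 0, 0], [-0.0018, 0.001, -0.0015, 0, 0, 0], [-0.0018, 0.001, -0.0015, 0, 0, 0], [-0.0018, 0.001, -0.0015, 0, 0, 0], [-0.0018, 0.001, -0.0015, 0, 0, 0], [-0.0018, 0.001, -0.0015, 0, 0, 0], [-0.0018, 0.001, -0.0015, 0, 0, 0], [-0.0018, 0.001, -0.0015, 0, 0, 0]]
  ],
  "grip": 0,
  "newtons": 40
}}

```text
time: 4.9
tool_pos: [474.8, 320.6, 128.3]
tcp_rot: [179.9, -0.1, 74.7]
ft_force: [-0.6, -2.1, 6.0]
finger_gap: 9.7
```

```bash
python3 plan.py 474.5 321.5 126 74.7; python3 -c "
from bench import sensors;print(sensors.sense()['wrist_torque'])"
```

```text
t 4.9 pos [474.8 320.6 128.3] rot [ 1.7991e+02 -7.0000e-02  7.4720e+01] F [-0.6 -2.1  6. ] gap 9.7 j [29.  8. 97. -0. 75. 44.]
shift [ 0.0007 -0.0005  0.0023] turn [ 0.09 -0.07  0.02]
[-0.20616968  0.01578585  0.00923011]
```

Call:
{"api": "move_arm", "payload": {
  "rows": [
    [[0, 0, -0.005, 0, 0, 0], [0, 0, -0.015, 0, 0, 0], [0, 0, -0.03, 0, 0, 0], [0, 0, -0.045, 0, 0, 0], [0, 0, -0.06, 0, 0, 0], [0, 0, -0.08, 0, 0, 0], [0, 0, -0.1, 0, 0, 0], [0, 0, -0.12, 0, 0, 0], [0, 0, -0.14, 0, 0, 0], [0, 0, -0.15, 0, 0, 0], [0, 0, -0.152, 0, 0, 0], [0, 0, -0.152, 0, 0, 0]]
  ]
}}

```text
time: 6.1
tool_pos: [474.0, 320.5, 279.1]
tcp_rot: [180.0, -0.0, 74.7]
ft_force: [-0.2, -0.2, -2.8]
finger_gap: 9.5
```

```bash
python3 plan.py 614.4 103.4 278 82.5
```

```text
t 6.1 pos [474.  320.5 279.1] rot [ 1.800e+02 -1.000e-02  7.473e+01] F [-0.2 -0.2 -2.8] gap 9.5 j [29.  2. 87.  0. 91. 44.]
shift [-0.1724  0.1926  0.0011] turn [ 0.   -0.01 -7.77]
```

Call:
{"api": "move_arm", "payload": {
  "rows": [
    [[-0.01, 0.011, 0, 0, 0, -0.5], [-0.03, 0.033, 0, 0, 0, -1.5], [-0.05, 0.055, 0, 0, 0, -2.5], [-0.07, 0.077, 0, 0, 0, -3.5], [-0.09, 0.099, 0, 0, 0, -4.5], [-0.11, 0.121, 0, 0, 0, -5.5], [-0.13, 0.143, 0, 0, 0, -6.3], [-0.15, 0.165, 0, 0, 0, -7], [-0.165, 0.183, 0, 0, 0, -7.5], [-0.1724, 0.1926, 0.001, 0, 0, -7.77], [-0.1724, 0.1926, 0.001, 0, 0, -7.77], [-0.1724, 0.1926, 0.001, 0, 0, -7.77]]
  ]
}}

```text
time: 7.3
tool_pos: [613.8, 104.0, 277.2]
tcp_rot: [-179.9, -0.0, 82.5]
ft_force: [-0.4, 0.3, -1.7]
finger_gap: 9.0
```

```bash
python3 plan.py 614.4 103.4 174.3 82.5
```

```text
t 7.3 pos [613.8 104.  277.2] rot [-1.799e+02 -1.000e-02  8.248e+01] F [-0.4  0.3 -1.7] gap 9.0 j [ 5. 10. 78.  0. 92. 12.]
shift [-0.0005  0.0009  0.1029] turn [-0.1  -0.01 -0.02]
```

Call:
{"api": "move_arm", "payload": {
  "rows": [
    [[0, 0, 0.01, 0, 0, 0], [0, 0, 0.03, 0, 0, 0], [0, 0, 0.05, 0, 0, 0], [0, 0, 0.07, 0, 0, 0], [0, 0, 0.085, 0, 0, 0], [0, 0.0005, 0.097, 0, 0, 0], [0, 0.0005, 0.1025, 0, 0, 0], [0, 0.0005, 0.1025, 0, 0, 0], [0, 0.0005, 0.1025, 0, 0, 0]]
  ]
}}

```text
time: 8.2
tool_pos: [615.4, 103.4, 176.5]
tcp_rot: [179.9, -0.0, 82.5]
ft_force: [0.7, -0.1, -1.0]
finger_gap: 9.4
```

```bash
python3 plan.py 614.4 103.4 174.3 82.5
python3 - <<'E'
from h import *
s=viewer.snapshot("scene")["color"]
crop(s,330,180,430,300,6,"pics/d1.png")
t=viewer.snapshot("top")["color"]
crop(t,230,170,330,260,8,"pics/d2.png")
E
```

```text
t 8.2 pos [615.4 103.4 176.5] rot [ 1.7993e+02 -2.0000e-02  8.2490e+01] F [ 0.7 -0.1 -1. ] gap 9.4 j [ 5. 13. 86.  0. 81. 12.]
shift [-0.0001 -0.001   0.0022] turn [ 0.07 -0.02 -0.01]
```

View pics/d1.png

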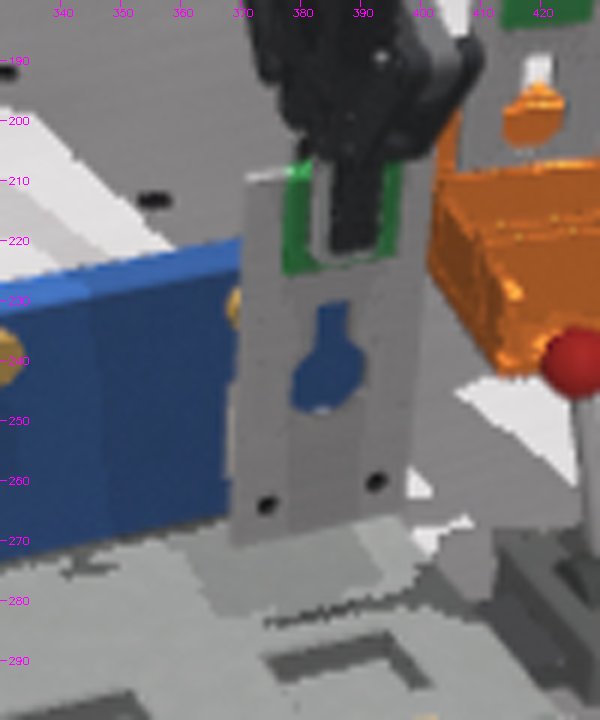

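View pics/d2.png

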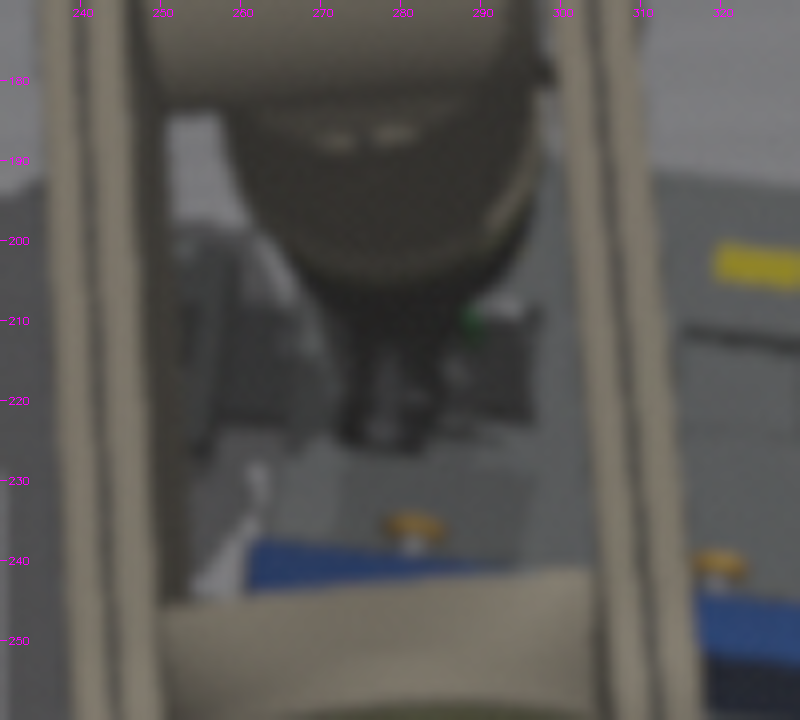

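```bash
cat > f3.py <<'E'
from h import *
S=viewer.snapshot("scene"); a=np.radians(-7.5);n=np.array([np.cos(a),np.sin(a),0]);w=np.array([-np.sin(a),np.cos(a),0]);Z=np.array([0,0,1])
P=np.array([615.4,103.4,128.2])
obs=[((2,-32,70),(371.2,209.6)),((2,-32,-70),(368,270.4)),((2,32,-70),(397.2,264.6)),((2,-14,-10),(378.2,246)),((2,14,-10),(390.5,238)),((5,-20,70),(378,207.5)),((5,-20,34),(376.8,225)),((2,0,-10),(384.3,240.5))]
for l,u in obs: print(l,(np.array(u)-proj(S,P+l[0]*n+l[1]*w+l[2]*Z)[0]).round(1))
E
python3 f3.py
python3 - <<'E'
from h import *
s=viewer.snapshot("scene")["color"]
crop(s,360,200,410,280,12,"pics/d3.png")
E
```

```text
(2, -32, 70) [ 1.6 -0.2]
(2, -32, -70) [ 1.1 -0.7]
(2, 32, -70) [ 1.6 -0.1]
(2, -14, -10) [1.7 1.7]
(2, 14, -10) [ 1.  -3.6]
(5, -20, 70) [ 1.8 -1.9]
(5, -20, 34) [ 1.5 -1.2]
(2, 0, -10) [ 1.3 -2.5]
```

View pics/d3.png

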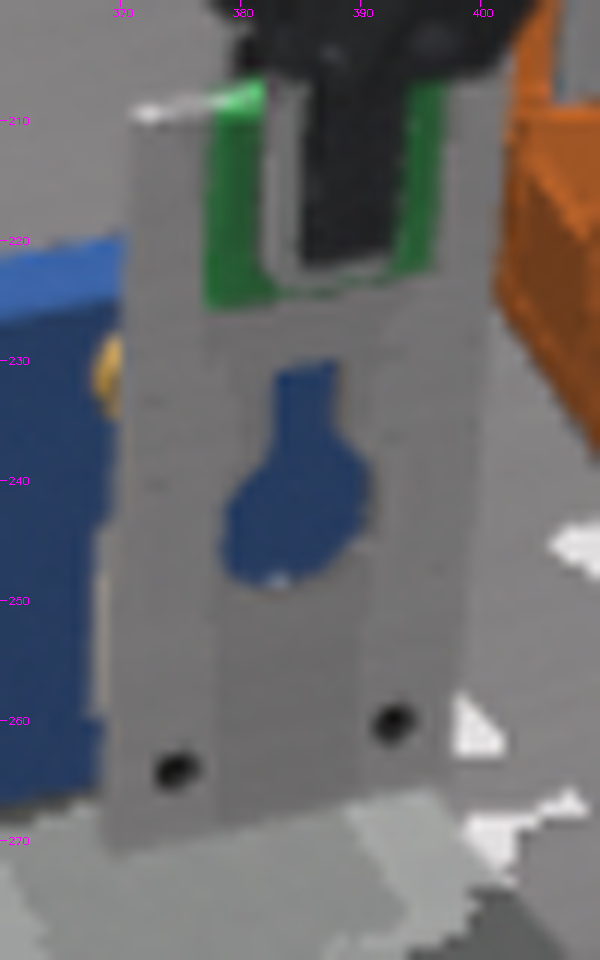

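```bash
cat >> f3.py <<'E'
print('---')
for y,u in ((-95,(283.5,248.6)),(0,(329,239.4)),(95,(372.4,230.9))):
  for dv in (0,-.7):
    X=onz(S,u[0]-1.4,u[1]-dv,116); X0=X-12.5*n; print(y,dv,X0.round(1),'w:',(X0@w).round(1),'n:',(X0@n).round(1))
print('tcp w',P@w, 'n',P@n)
E
python3 f3.py|sed -n '/---/,$p'
```

```text
---
-95 0 [527.6 -77.3 116. ] w: -7.7 n: 533.2
-95 -0.7 [529.9 -78.2 116. ] w: -8.4 n: 535.6
0 0 [539.2  16.4 116. ] w: 86.6 n: 532.4
0 -0.7 [541.5  15.2 116. ] w: 85.8 n: 534.9
95 0 [551.8 110.2 116. ] w: 181.3 n: 532.7
95 -0.7 [554.2 108.7 116. ] w: 180.1 n: 535.2
tcp w 182.84121735827173 n 596.6387594138896
```

Call:
{"api": "move_arm", "payload": {
  "rows": [
    [[-0.001, -0.005, 0.001, 0, 0, 0], [-0.002, -0.015, 0.002, 0, 0, 0], [-0.002, -0.025, 0.002, 0, 0, 0], [-0.002, -0.033, 0.002, 0, 0, 0], [-0.002, -0.038, 0.002, 0, 0, 0], [-0.002, -0.038, 0.002, 0, 0, 0], [-0.002, -0.038, 0.002, 0, 0, 0], [-0.002, -0.038, 0.002, 0, 0, 0]]
  ]
}}

```text
time: 9.25
tool_pos: [577.3, 106.2, 173.7]
tcp_rot: [180.0, -0.0, 82.5]
ft_force: [-0.5, -0.0, -2.1]
finger_gap: 9.5
```

```bash
python3 plan.py 614.4 103.4 174.3 82.5
python3 - <<'E'
from h import *
s=viewer.snapshot("scene")["color"]
crop(s,350,190,400,270,12,"pics/d4.png")
t=viewer.snapshot("top")["color"]
crop(t,230,190,330,270,8,"pics/d5.png")
E
```

```text
t 9.25 pos [577.3 106.2 173.7] rot [179.98  -0.    82.49] F [-0.5 -0.  -2.1] gap 9.5 j [ 5.  8. 92. -0. 80. 13.]
shift [ 0.002   0.0372 -0.0005] turn [ 0.02 -0.   -0.01]
```

View pics/d4.png

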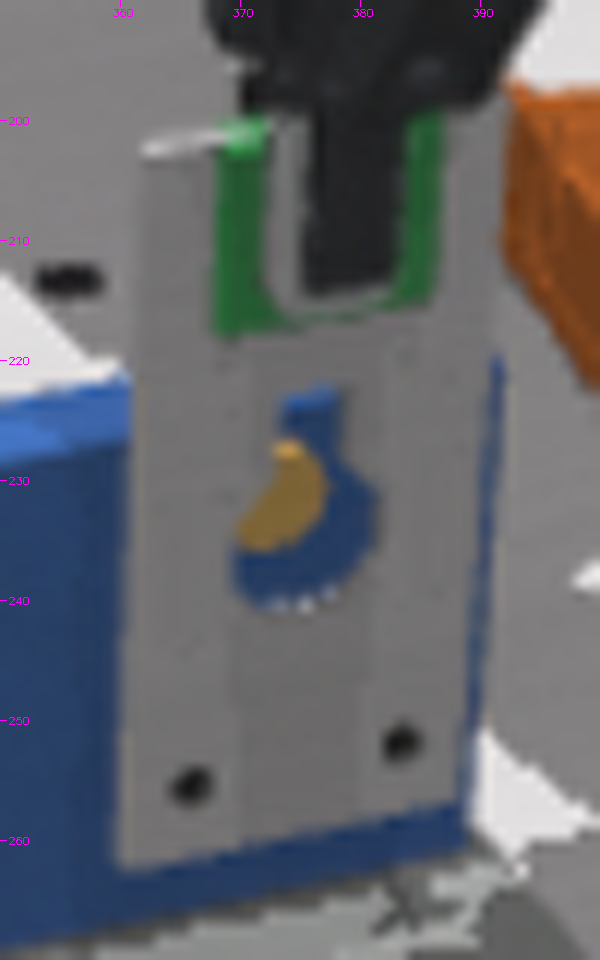

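View pics/d5.png

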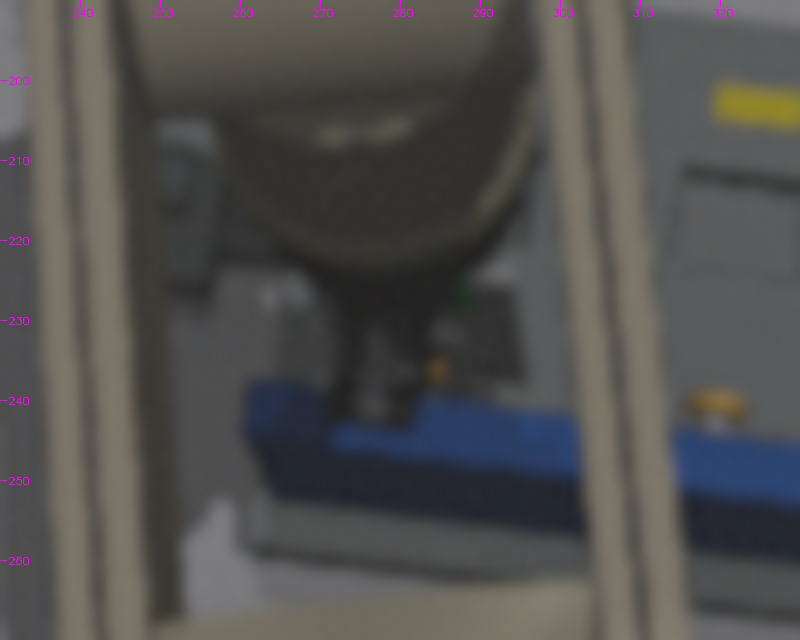

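The stud head (crop centre ≈ 278,495) shows through the hole (≈ 305,530), and the offset matches what the remaining 14 mm of approach should remove. I'll move in.

Call:
{"api": "move_arm", "payload": {
  "rows": [
    [[0.0003, -0.003, 0, 0, 0, 0], [0.0003, -0.006, 0, 0, 0, 0], [0.0003, -0.009, 0, 0, 0, 0], [0.0003, -0.012, 0, 0, 0, 0], [0.0003, -0.014, 0, 0, 0, 0], [0.0003, -0.016, 0, 0, 0, 0], [0.0003, -0.018, 0, 0, 0, 0], [0.0003, -0.019, 0, 0, 0, 0], [0.0003, -0.019, 0, 0, 0, 0], [0.0003, -0.019, 0, 0, 0, 0]]
  ]
}}

```text
time: 10.35
tool_pos: [558.2, 109.1, 173.6]
tcp_rot: [180.0, -0.0, 82.5]
ft_force: [-0.2, -0.2, -2.1]
finger_gap: 9.1
```

```bash
python3 plan.py 614.4 103.4 174.3 82.5
python3 - <<'E'
from h import *
s=viewer.snapshot("scene")["color"]
crop(s,350,190,400,270,12,"pics/d6.png")
E
```

```text
t 10.35 pos [558.2 109.1 173.6] rot [180.    -0.    82.49] F [-0.2 -0.2 -2.1] gap 9.1 j [ 6.  5. 95.  0. 80. 13.]
shift [ 0.0017  0.0564 -0.0007] turn [ 0.   -0.   -0.01]
```

View pics/d6.png

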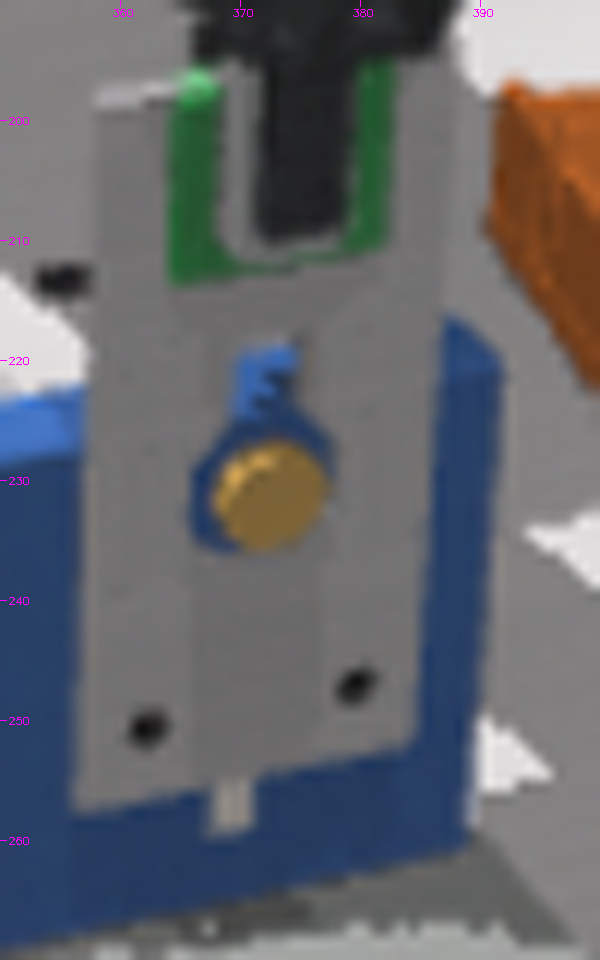

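Call:
{"api": "move_arm", "payload": {
  "rows": [
    [[0, -0.0005, 0, 0, 0, 0], [0, -0.001, 0, 0, 0, 0], [0, -0.0015, 0, 0, 0, 0], [0, -0.002, 0, 0, 0, 0], [0, -0.002, 0, 0, 0, 0], [0, -0.002, 0, 0, 0, 0], [0, -0.002, 0, 0, 0, 0]]
  ]
}}

```text
time: 11.1
tool_pos: [556.2, 109.3, 173.6]
tcp_rot: [180.0, -0.0, 82.5]
ft_force: [0.2, -0.8, -3.0]
finger_gap: 9.3
```

Call:
{"api": "move_arm", "payload": {
  "rows": [
    [[0, -0.0005, 0, 0, 0, 0], [0, -0.001, 0, 0, 0, 0], [0, -0.0015, 0, 0, 0, 0], [0, -0.0015, 0, 0, 0, 0], [0, -0.0015, 0, 0, 0, 0]]
  ]
}}

```text
time: 11.6
tool_pos: [555.2, 109.4, 173.7]
tcp_rot: [179.9, -0.0, 82.5]
ft_force: [3.9, 0.3, -5.0]
finger_gap: 9.4
```

Call:
{"api": "move_arm", "payload": {
  "rows": [
    [[0, 0.001, 0.002, 0, 0, 0], [0, 0.0013, 0.004, 0, 0, 0], [0, 0.0013, 0.007, 0, 0, 0], [0, 0.0013, 0.01, 0, 0, 0], [0, 0.0013, 0.013, 0, 0, 0], [0, 0.0013, 0.016, 0, 0, 0], [0, 0.0013, 0.019, 0, 0, 0], [0, 0.0013, 0.021, 0, 0, 0], [0, 0.0013, 0.021, 0, 0, 0]]
  ]
}}

```text
time: 12.5
tool_pos: [555.8, 109.3, 152.1]
tcp_rot: [-180.0, 0.0, 82.5]
ft_force: [1.1, 0.1, -2.8]
finger_gap: 9.0
```

```bash
python3 plan.py 614.4 103.4 148.3 82.5
python3 - <<'E'
from h import *
s=viewer.snapshot("scene")["color"]
crop(s,350,190,400,270,12,"pics/d7.png")
E
```

```text
t 12.5 pos [555.8 109.3 152.1] rot [-1.7996e+02  1.0000e-02  8.2490e+01] F [ 1.1  0.1 -2.8] gap 9.0 j [ 6.  6. 96. -0. 78. 13.]
shift [0.0018 0.0589 0.0038] turn [-0.04  0.01 -0.01]
```

View pics/d7.png

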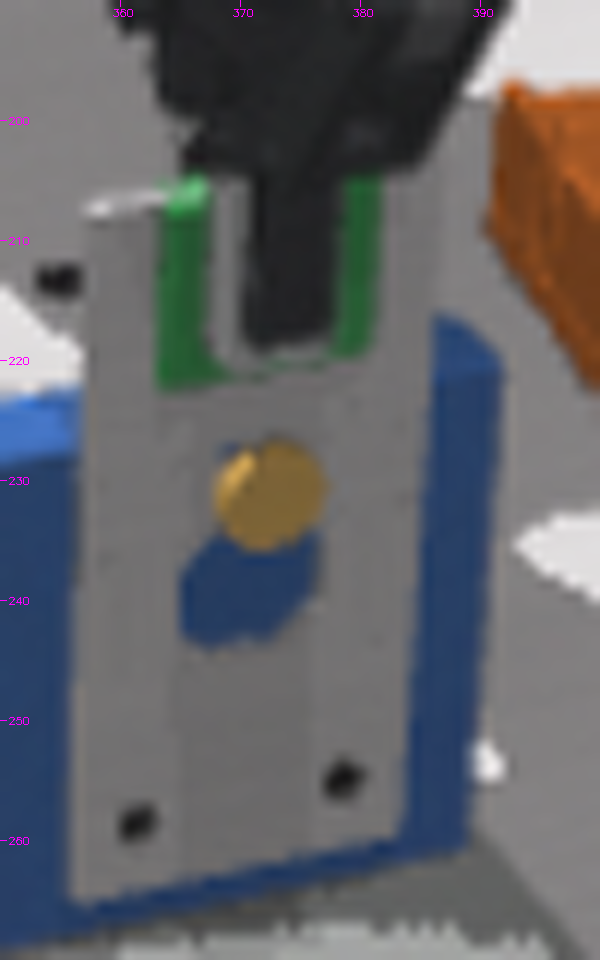

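The plate is behind the head now (head at 372,231) and is sliding down. I'll take it the rest of the way and watch the force.

Call:
{"api": "move_arm", "payload": {
  "rows": [
    [[0, 0, 0.001, 0, 0, 0], [0, 0, 0.002, 0, 0, 0], [0, 0, 0.003, 0, 0, 0], [0, 0, 0.0035, 0, 0, 0], [0, 0, 0.0035, 0, 0, 0], [0, 0, 0.0035, 0, 0, 0]]
  ]
}}

```text
time: 13.15
tool_pos: [556.0, 109.3, 149.1]
tcp_rot: [-180.0, -0.0, 82.5]
ft_force: [-0.1, -1.1, -1.6]
finger_gap: 9.7
```

Call:
{"api": "move_arm", "payload": {
  "rows": [
    [[0, 0, 0.0007, 0, 0, 0], [0, 0, 0.0014, 0, 0, 0], [0, 0, 0.002, 0, 0, 0], [0, 0, 0.002, 0, 0, 0], [0, 0, 0.002, 0, 0, 0]]
  ]
}}

```text
time: 13.65
tool_pos: [556.3, 109.4, 147.8]
tcp_rot: [180.0, -0.0, 82.5]
ft_force: [-2.4, -0.0, 5.5]
finger_gap: 9.9
```

Upward reaction of 5.5 N at TCP z 147.8, so the plate is home. Releasing and lifting.

Call:
{"api": "move_arm", "payload": {
  "rows": [
    [[0, 0, 0, 0, 0, 0], [0, 0, 0, 0, 0, 0], [0, 0, 0, 0, 0, 0], [0, 0, 0, 0, 0, 0], [0, 0, -0.005, 0, 0, 0], [0, 0, -0.02, 0, 0, 0], [0, 0, -0.04, 0, 0, 0], [0, 0, -0.07, 0, 0, 0], [0, 0, -0.1, 0, 0, 0], [0, 0, -0.12, 0, 0, 0], [0, 0, -0.12, 0, 0, 0]]
  ],
  "grip": 0.3
}}

```text
time: 14.75
tool_pos: [558.1, 109.6, 272.9]
tcp_rot: [179.5, -0.1, 82.5]
ft_force: [1.6, 0.6, 0.4]
finger_gap: 25.8
```

```bash
python3 plan.py 421.5 334.5 200 74.7
python3 - <<'E'
from h import *
s=viewer.snapshot("scene")["color"]
crop(s,340,190,420,270,9,"pics/d8.png")
E
```

```text
t 14.75 pos [558.1 109.6 272.9] rot [ 1.7954e+02 -1.1000e-01  8.2490e+01] F [1.6 0.6 0.4] gap 25.8 j [ 6.  1. 88.  0. 90. 13.]
shift [ 0.205  -0.1654  0.072 ] turn [ 0.46 -0.14  7.79]
```

View pics/d8.png

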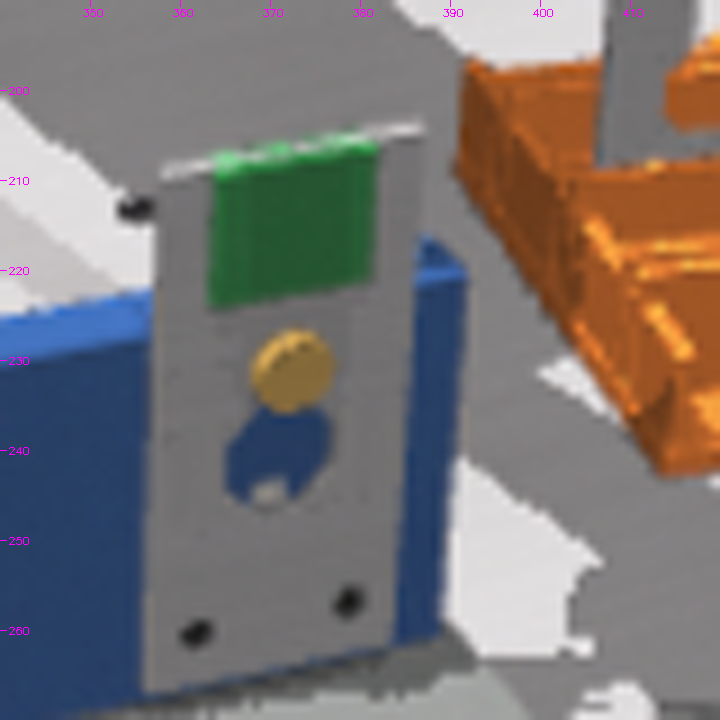

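```bash
python3 plan.py 421.4 335.7 200 74.8
```

```text
t 14.8 pos [557.3 109.5 270.4] rot [ 1.7971e+02 -7.0000e-02  8.2490e+01] F [-0.4 -0.3 -0.9] gap 25.6 j [ 6.  2. 88.  0. 90. 13.]
shift [ 0.2064 -0.1647  0.0698] turn [ 0.28 -0.09  7.69]
```

Call:
{"api": "move_arm", "payload": {
  "rows": [
    [[0.02, -0.016, 0, 0, 0, 0.7], [0.05, -0.04, 0, 0, 0, 1.8], [0.08, -0.064, 0, 0, 0, 3], [0.11, -0.088, 0, 0, 0, 4], [0.14, -0.112, 0.01, 0, 0, 5], [0.17, -0.135, 0.03, 0, 0, 6], [0.195, -0.155, 0.05, 0, 0, 7], [0.206, -0.1645, 0.06, 0, 0, 7.69], [0.2064, -0.1647, 0.06, 0, 0, 7.69], [0.2064, -0.1647, 0.06, 0, 0, 7.69], [0.2064, -0.1647, 0.06, 0, 0, 7.69]]
  ],
  "grip": 0.35
}}

```text
time: 15.9
tool_pos: [420.4, 334.9, 207.6]
tcp_rot: [180.0, -0.0, 74.8]
ft_force: [-0.1, 0.1, 0.8]
finger_gap: 29.7
```

```bash
python3 plan.py 421.4 335.7 126 74.8
```

```text
t 15.9 pos [420.4 334.9 207.6] rot [ 1.7996e+02 -2.0000e-02  7.4770e+01] F [-0.1  0.1  0.8] gap 29.7 j [33. -1. 98. -0. 84. 48.]
shift [0.001  0.0007 0.0816] turn [ 0.04 -0.02 -0.03]
```

Call:
{"api": "move_arm", "payload": {
  "rows": [
    [[0.001, 0.0007, 0.015, 0, 0, 0], [0.001, 0.0007, 0.03, 0, 0, 0], [0.001, 0.0007, 0.045, 0, 0, 0], [0.001, 0.0007, 0.06, 0, 0, 0], [0.001, 0.0007, 0.073, 0, 0, 0], [0.001, 0.0007, 0.08, 0, 0, 0], [0.001, 0.0007, 0.08, 0, 0, 0], [0.001, 0.0007, 0.08, 0, 0, 0]]
  ]
}}

```text
time: 16.7
tool_pos: [420.8, 336.4, 127.4]
tcp_rot: [180.0, -0.0, 74.8]
ft_force: [0.5, 0.8, 0.2]
finger_gap: 30.0
```

```bash
python3 plan.py 421.4 335.7 126 74.8
python3 - <<'E'
from h import *
s=viewer.snapshot("scene")["color"]
crop(s,390,140,450,200,12,"pics/e1.png")
E
```

```text
t 16.7 pos [420.8 336.4 127.4] rot [ 1.7999e+02 -2.0000e-02  7.4800e+01] F [0.5 0.8 0.2] gap 30.0 j [ 33.   3. 102.   0.  75.  48.]
shift [-0.0006  0.0008  0.0014] turn [ 0.01 -0.02  0.  ]
```

View pics/e1.png

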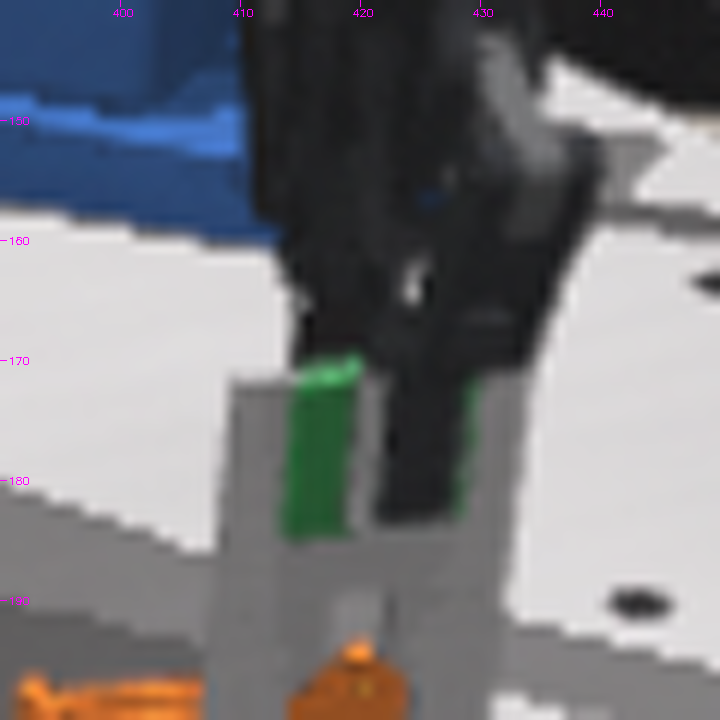

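Call:
{"api": "move_arm", "payload": {
  "rows": [
    [[-0.0004, 0.0006, 0, 0, 0, 0], [-0.0004, 0.0006, 0, 0, 0, 0], [-0.0004, 0.0006, 0, 0, 0, 0], [-0.0004, 0.0006, 0, 0, 0, 0], [-0.0004, 0.0006, 0, 0, 0, 0], [-0.0004, 0.0006, 0, 0, 0, 0], [-0.0004, 0.0006, 0, 0, 0, 0], [-0.0004, 0.0006, 0, 0, 0, 0]]
  ],
  "grip": 0
}}

```text
time: 17.55
tool_pos: [421.8, 336.1, 128.1]
tcp_rot: [179.9, -0.1, 74.8]
ft_force: [-0.2, 0.1, 6.0]
finger_gap: 9.5
```

```bash
python3 plan.py 421.4 335.7 278 74.8
```

```text
t 17.55 pos [421.8 336.1 128.1] rot [ 1.7992e+02 -8.0000e-02  7.4800e+01] F [-0.2  0.1  6. ] gap 9.5 j [ 33.   3. 102.  -0.  75.  48.]
shift [-3.000e-04 -1.000e-04 -1.499e-01] turn [ 0.08 -0.08  0.  ]
```

Call:
{"api": "move_arm", "payload": {
  "rows": [
    [[0, 0, -0.005, 0, 0, 0], [0, 0, -0.015, 0, 0, 0], [0, 0, -0.03, 0, 0, 0], [0, 0, -0.045, 0, 0, 0], [0, 0, -0.06, 0, 0, 0], [0, 0, -0.08, 0, 0, 0], [0, 0, -0.1, 0, 0, 0], [0, 0, -0.12, 0, 0, 0], [0, 0, -0.14, 0, 0, 0], [0, 0, -0.15, 0, 0, 0], [0, 0, -0.152, 0, 0, 0], [0, 0, -0.152, 0, 0, 0]]
  ]
}}

```text
time: 18.75
tool_pos: [421.0, 335.8, 279.1]
tcp_rot: [-180.0, -0.0, 74.8]
ft_force: [0.4, -0.9, -2.8]
finger_gap: 9.1
```

```bash
python3 plan.py 587.7 -86.4 278 82.5
```

```text
t 18.75 pos [421.  335.8 279.1] rot [-1.800e+02 -1.000e-02  7.481e+01] F [ 0.4 -0.9 -2.8] gap 9.1 j [33. -3. 92.  0. 91. 48.]
shift [-0.3637  0.2715  0.0011] turn [-0.   -0.01 -7.69]
```

Call:
{"api": "move_arm", "payload": {
  "rows": [
    [[-0.01, 0.0075, -0.005, 0, 0, -0.3], [-0.03, 0.0225, -0.015, 0, 0, -0.8], [-0.06, 0.045, -0.025, 0, 0, -1.5], [-0.09, 0.0675, -0.025, 0, 0, -2], [-0.12, 0.09, -0.025, 0, 0, -2.7], [-0.15, 0.1125, -0.025, 0, 0, -3.3], [-0.18, 0.135, -0.025, 0, 0, -4], [-0.21, 0.157, -0.025, 0, 0, -4.6], [-0.24, 0.179, -0.025, 0, 0, -5.2], [-0.27, 0.2015, -0.025, 0, 0, -5.8], [-0.3, 0.224, -0.025, 0, 0, -6.4], [-0.33, 0.2464, -0.02, 0, 0, -7], [-0.35, 0.261, -0.01, 0, 0, -7.4], [-0.3637, 0.2715, 0.001, 0, 0, -7.69], [-0.3637, 0.2715, 0.001, 0, 0, -7.69], [-0.3637, 0.2715, 0.001, 0, 0, -7.69]]
  ]
}}

```text
time: 20.35
tool_pos: [587.0, -86.3, 276.9]
tcp_rot: [-179.9, -0.0, 82.5]
ft_force: [0.1, 0.2, -1.5]
finger_gap: 9.8
```

```bash
python3 plan.py 587.7 -86.4 174.0 82.5
```

```text
t 20.35 pos [587.  -86.3 276.9] rot [-1.7986e+02 -4.0000e-02  8.2460e+01] F [ 0.1  0.2 -1.5] gap 9.8 j [-13.   6.  83.   0.  91.  -6.]
shift [-1.000e-04  9.000e-04  1.029e-01] turn [-0.14 -0.04 -0.04]
```

Call:
{"api": "move_arm", "payload": {
  "rows": [
    [[0, 0, 0.01, 0, 0, 0], [0, 0, 0.03, 0, 0, 0], [0, 0, 0.05, 0, 0, 0], [0, 0, 0.07, 0, 0, 0], [0, 0, 0.087, 0, 0, 0], [0, -0.005, 0.099, 0, 0, 0], [0, -0.015, 0.1035, 0, 0, 0], [0, -0.025, 0.1035, 0, 0, 0], [0, -0.033, 0.1035, 0, 0, 0], [0, -0.034, 0.1035, 0, 0, 0], [0, -0.034, 0.1035, 0, 0, 0], [0, -0.034, 0.1035, 0, 0, 0]]
  ]
}}

```text
time: 21.55
tool_pos: [554.6, -82.1, 175.3]
tcp_rot: [179.9, 0.0, 82.5]
ft_force: [0.5, -0.6, -3.1]
finger_gap: 9.2
```

```bash
python3 plan.py 587.7 -86.4 174.0 82.5
python3 - <<'E'
from h import *
s=viewer.snapshot("scene")["color"]
crop(s,260,205,310,285,12,"pics/e2.png")
E
```

```text
t 21.55 pos [554.6 -82.1 175.3] rot [1.7992e+02 1.0000e-02 8.2490e+01] F [ 0.5 -0.6 -3.1] gap 9.2 j [-14.   4.  96.   0.  80.  -6.]
shift [0.0001 0.0334 0.0014] turn [ 0.08  0.01 -0.01]
```

View pics/e2.png

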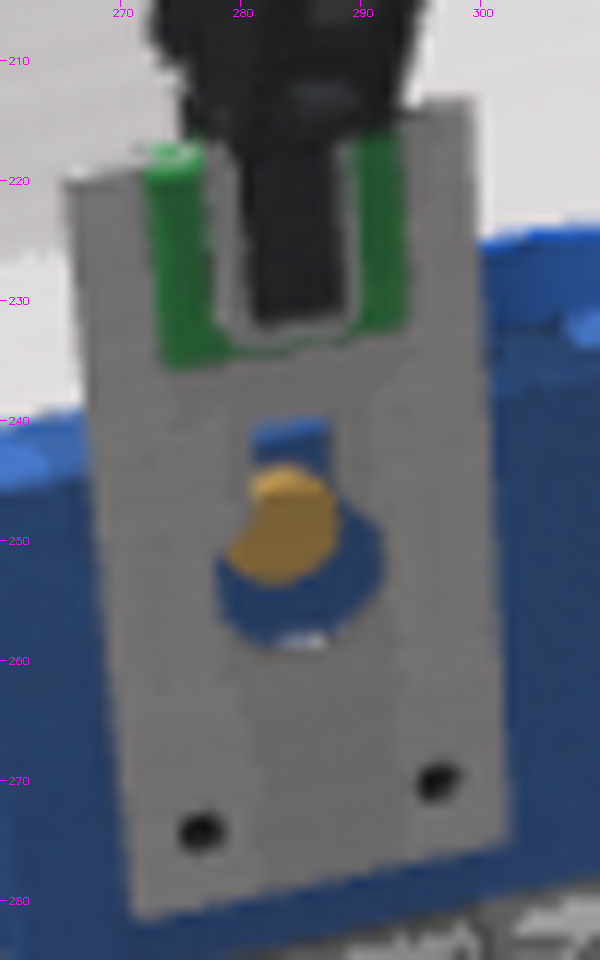

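Run:
```python
from h import *
S=viewer.snapshot("scene"); a=np.radians(-7.5);n=np.array([np.cos(a),np.sin(a),0]);w=np.array([-np.sin(a),np.cos(a),0])
P=np.array([554.6,-82.1,117])+2*n
p=proj(S,P);q=proj(S,P-16*n);k=proj(S,P+w*10)-p;print(p,(q-p)*12,k*12/10)
```

```text
[[283.66517559 252.82608458]] [[-25.30449252 -51.53113607]] [[ 6.0351423 -1.2088224]]
```

Call:
{"api": "move_arm", "payload": {
  "rows": [
    [[0.001, -0.003, 0.001, 0, 0, 0], [0.0013, -0.006, 0.0014, 0, 0, 0], [0.0013, -0.009, 0.0014, 0, 0, 0], [0.0013, -0.012, 0.0014, 0, 0, 0], [0.0013, -0.015, 0.0014, 0, 0, 0], [0.0013, -0.018, 0.0014, 0, 0, 0], [0.0013, -0.02, 0.0014, 0, 0, 0], [0.0013, -0.021, 0.0014, 0, 0, 0], [0.0013, -0.021, 0.0014, 0, 0, 0], [0.0013, -0.021, 0.0014, 0, 0, 0]]
  ]
}}

```text
time: 22.65
tool_pos: [533.5, -78.0, 173.3]
tcp_rot: [180.0, -0.0, 82.5]
ft_force: [0.4, 0.9, -2.0]
finger_gap: 9.5
```

Run:
```python
from h import *
s=viewer.snapshot("scene")["color"]
crop(s,260,205,310,285,12,"pics/e3.png")
```

```text
(no output)
```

View pics/e3.png

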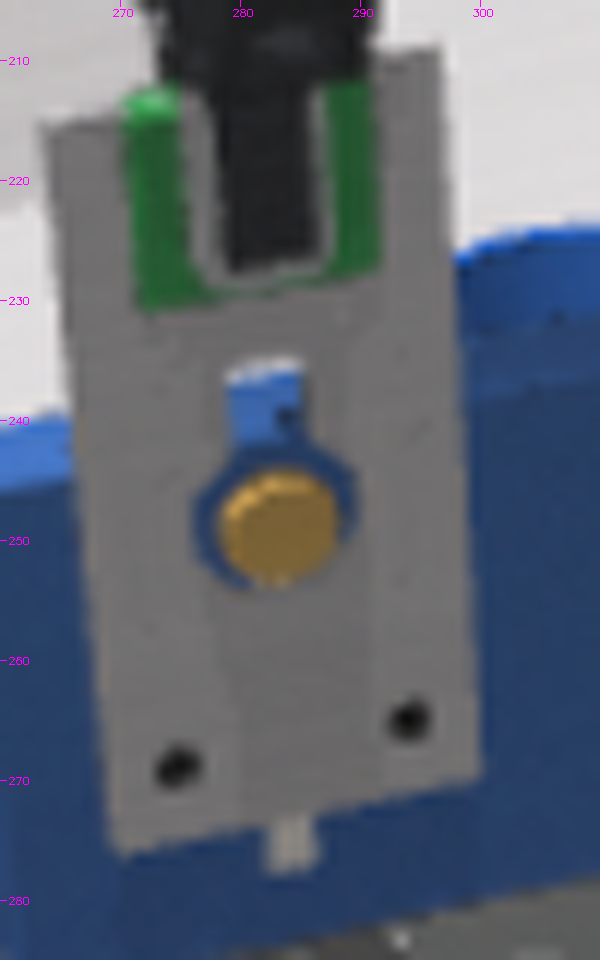

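Call:
{"api": "move_arm", "payload": {
  "rows": [
    [[0, -0.0007, 0, 0, 0, 0], [0, -0.0014, 0, 0, 0, 0], [0, -0.002, 0, 0, 0, 0], [0, -0.0025, 0, 0, 0, 0], [0, -0.003, 0, 0, 0, 0], [0, -0.003, 0, 0, 0, 0], [0, -0.003, 0, 0, 0, 0]]
  ]
}}

```text
time: 23.4
tool_pos: [530.5, -77.6, 173.3]
tcp_rot: [180.0, -0.0, 82.5]
ft_force: [1.5, -0.9, -2.4]
finger_gap: 9.2
```

Call:
{"api": "move_arm", "payload": {
  "rows": [
    [[0, 0.0007, 0.002, 0, 0, 0], [0, 0.0007, 0.004, 0, 0, 0], [0, 0.0007, 0.007, 0, 0, 0], [0, 0.0007, 0.01, 0, 0, 0], [0, 0.0007, 0.013, 0, 0, 0], [0, 0.0007, 0.016, 0, 0, 0], [0, 0.0007, 0.019, 0, 0, 0], [0, 0.0007, 0.021, 0, 0, 0], [0, 0.0007, 0.023, 0, 0, 0], [0, 0.0007, 0.023, 0, 0, 0], [0, 0.0007, 0.023, 0, 0, 0]]
  ]
}}

```text
time: 24.5
tool_pos: [531.1, -77.7, 150.2]
tcp_rot: [180.0, -0.0, 82.5]
ft_force: [-0.2, -0.3, -2.6]
finger_gap: 9.0
```

Run:
```python
from h import *
s=viewer.snapshot("scene")["color"]
crop(s,260,205,310,285,12,"pics/e4.png")
```

```text
(no output)
```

View pics/e4.png

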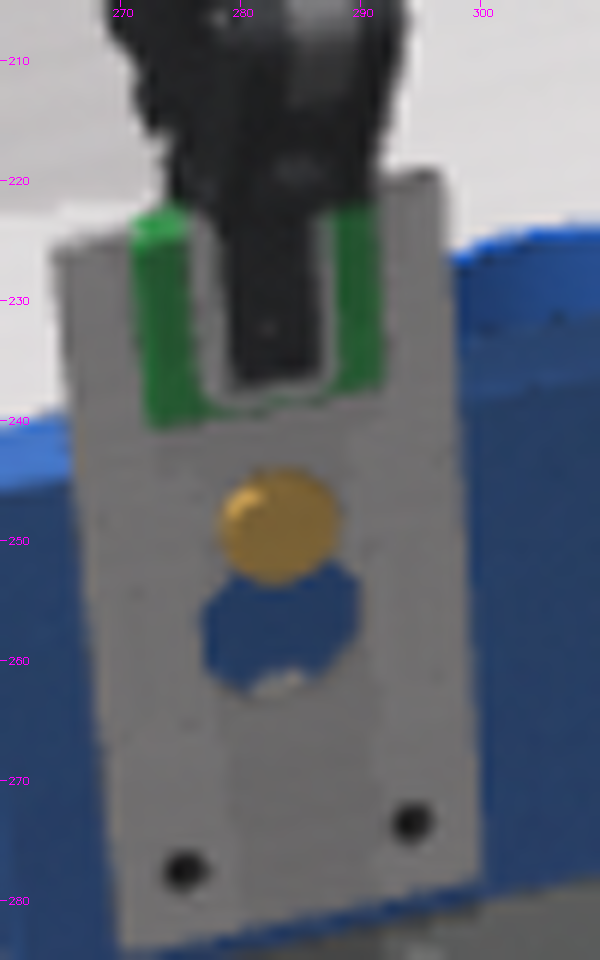

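Call:
{"api": "move_arm", "payload": {
  "rows": [
    [[0, 0, 0.001, 0, 0, 0], [0, 0, 0.0018, 0, 0, 0], [0, 0, 0.0026, 0, 0, 0], [0, 0, 0.003, 0, 0, 0], [0, 0, 0.003, 0, 0, 0], [0, 0, 0.003, 0, 0, 0]]
  ]
}}

```text
time: 25.15
tool_pos: [531.3, -77.7, 147.7]
tcp_rot: [180.0, 0.0, 82.5]
ft_force: [-2.6, 0.7, 5.0]
finger_gap: 9.6
```

Home contact: 5 N up at z 147.7, the same as for the first plate. Releasing and lifting.

Call:
{"api": "move_arm", "payload": {
  "rows": [
    [[0, 0, 0, 0, 0, 0], [0, 0, 0, 0, 0, 0], [0, 0, 0, 0, 0, 0], [0, 0, 0, 0, 0, 0], [0, 0, -0.005, 0, 0, 0], [0, 0, -0.02, 0, 0, 0], [0, 0, -0.04, 0, 0, 0], [0, 0, -0.07, 0, 0, 0], [0, 0, -0.1, 0, 0, 0], [0, 0, -0.11, 0, 0, 0], [0, 0, -0.11, 0, 0, 0], [0, 0, -0.11, 0, 0, 0]]
  ],
  "grip": 0.3
}}

```text
time: 26.35
tool_pos: [530.9, -77.6, 256.5]
tcp_rot: [-180.0, -0.0, 82.5]
ft_force: [0.1, -1.0, -0.8]
finger_gap: 25.4
```

```bash
python3 plan.py 421.5 334.5 200 74.7
python3 - <<'E'
from h import *
s=viewer.snapshot("scene")["color"];t=viewer.snapshot("top")["color"]
cv2.imwrite("pics/g0.png",s[:,:,::-1])
crop(t,360,170,500,320,4,"pics/g1.png")
crop(s,120,240,260,345,5,"pics/g2.png")
E
```

```text
t 26.35 pos [530.9 -77.6 256.5] rot [-179.97   -0.     82.49] F [ 0.1 -1.  -0.8] gap 25.4 j [-14.  -3.  94.  -0.  89.  -6.]
shift [ 0.3943 -0.1622  0.0566] turn [-0.03  0.    7.79]
```

View pics/g0.png

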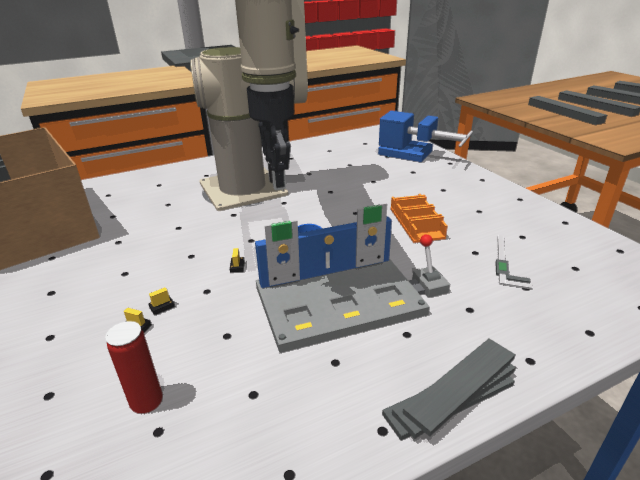

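View pics/g1.png

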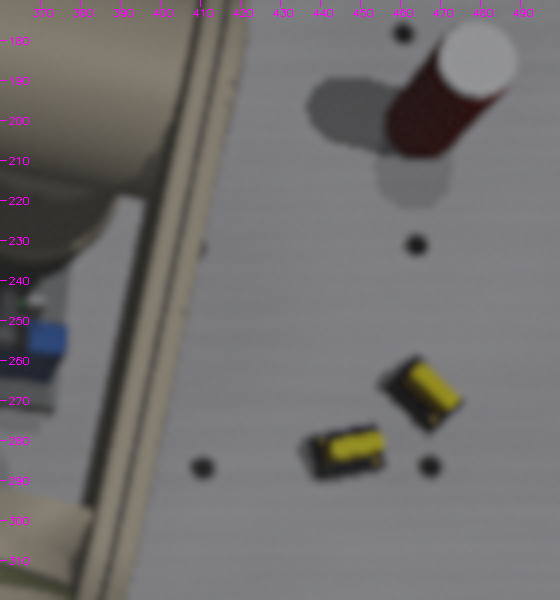

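View pics/g2.png

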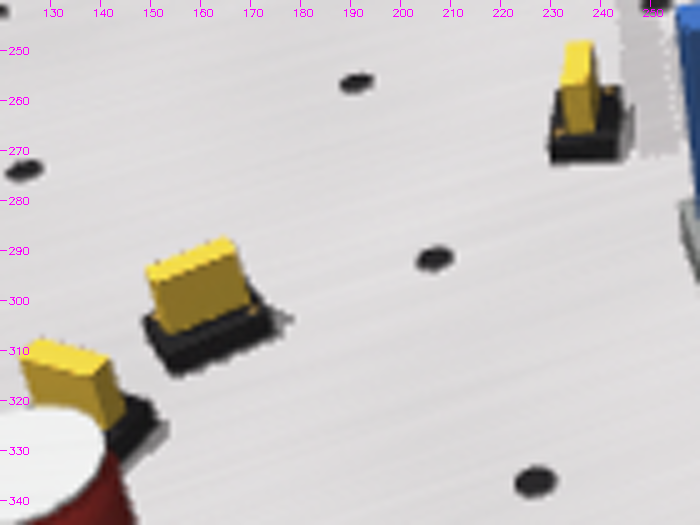

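Run:
```python
from h import *
t=cv2.imread("pics/top0.png")[:,:,::-1];s=viewer.snapshot("scene")["color"]
a=cv2.resize(t[270:320,365:395,::-1],None,fx=12,fy=12,interpolation=2);b=cv2.resize(t[268:298,425:465,::-1],None,fx=10,fy=10,interpolation=2)
crop(t,365,290,395,320,20,"pics/q1.png");crop(t,430,270,462,295,20,"pics/q2.png")
crop(s,225,240,255,280,16,"pics/q3.png");crop(s,140,280,185,320,14,"pics/q4.png")
im=[cv2.imread(f"pics/q{i}.png") for i in(1,2,3,4)]
H=600
def pad(i): 
    o=np.zeros((660,660,3),np.uint8);o[:i.shape[0],:i.shape[1]]=i[:660,:660];return o
```

```text
(no output)
```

View pics/q1.png

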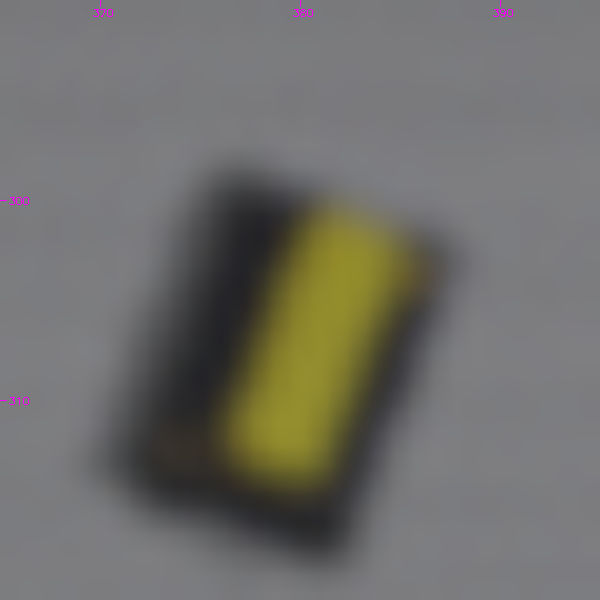

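View pics/q2.png

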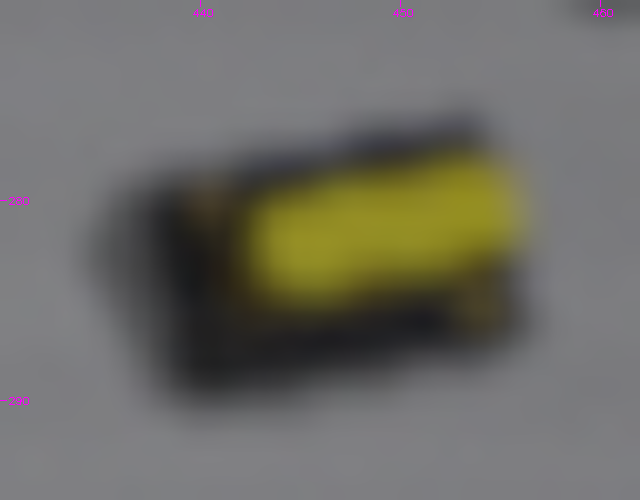

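View pics/q3.png

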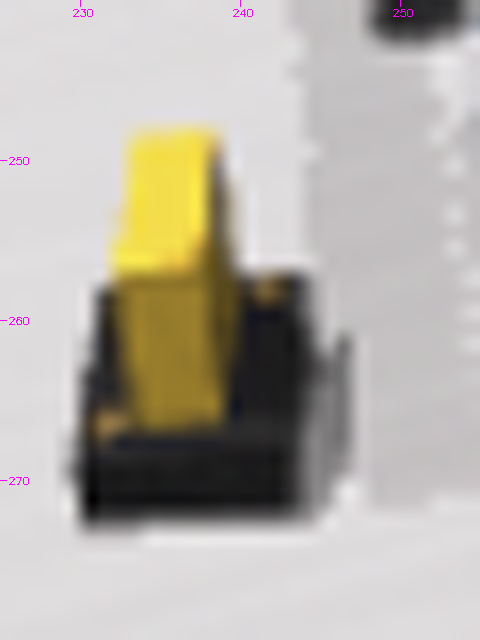

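View pics/q4.png

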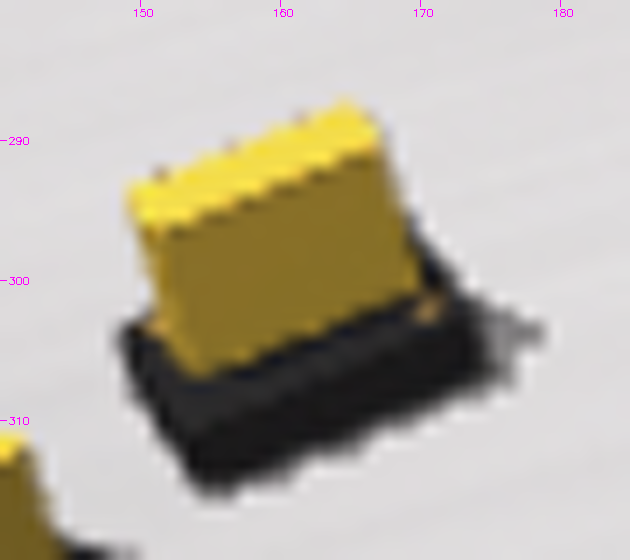

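```bash
cat > f4.py <<'E'
from fit import *
Q=[('t',(6,-17,42),(380.75,300)),('t',(-6,-17,42),(385.25,302.25)),('s',(-6,17,42),(233.25,248.3)),('s',(6,17,42),(238.4,248.1)),('s',(6,-17,42),(237.8,256.9)),('s',(-6,-17,42),(232.2,256.75)),('s',(-15,-22,0),(230.3,272.8)),('s',(15,-22,0),(244,272.5))]
P=[('t',(6,17,42),(442.75,279.5)),('t',(6,-17,42),(455,277.5)),('s',(-6,-17,42),(149.3,293.6)),('s',(-6,17,42),(165.4,287.4)),('s',(6,17,42),(167.1,290.6)),('s',(6,-17,42),(151.1,296.6)),('s',(15,-22,0),(154.6,315)),('s',(15,22,0),(175.7,306.8))]
fit(Q,[430,-110,66],'Q');fit(P,[480,-260,10],'P')
E
python3 f4.py
```

```text
Q st [ 394.24 -138.57   68.36] rms 0.58
Q s [ 395.75 -138.57   69.41] rms 0.34
Q t [ 392.44 -138.71   62.65] rms 0.11
[[-0.6, -0.7], [-0.7, -1.2], [-0.1, -0.4], [0.1, -0.5], [-0.4, -0.9], [-0.3, -0.5], [-0.3, 0.5], [-0.6, -0.1]]
P st [ 459.8  -317.52   10.13] rms 0.57
P s [ 460.47 -317.29   10.5 ] rms 0.54
P t [ 458.89 -319.21    9.  ] rms 0.24
[[-1.0, -0.1], [-0.4, -0.5], [-0.7, -0.3], [-0.0, -0.7], [0.4, -0.9], [-0.4, -0.3], [-0.3, 1.1], [-0.1, 0.4]]
```

```bash
python3 - <<'E'
from h import *
T=viewer.snapshot("top");S=viewer.snapshot("scene")
print(onz(T,478.5,184.5,150),onz(S,126,333,150),onz(T,463,268,35),onz(T,310,306,50))
E
python3 plan.py 459.8 -317.8 220 100
```

```text
[ 682.16559357 -381.23195476  150.        ] [ 688.33131547 -376.75378953  150.        ] [ 492.14586147 -359.05400112   35.        ] [394.4785266   39.34856314  50.        ]
t 26.7 pos [530.8 -77.6 256.3] rot [-1.7992e+02 -1.0000e-02  8.2490e+01] F [0.7 0.1 0.5] gap 25.6 j [-14.  -3.  94.   0.  89.  -6.]
shift [-0.2474 -0.0389  0.0363] turn [ -0.08  -0.02 -17.51]
```

Call:
{"api": "move_arm", "payload": {
  "rows": [
    [[-0.02, -0.003, 0, 0, 0, -1.5], [-0.05, -0.008, 0, 0, 0, -3.5], [-0.08, -0.0125, 0, 0, 0, -6], [-0.11, -0.017, 0.005, 0, 0, -8], [-0.14, -0.022, 0.015, 0, 0, -10], [-0.17, -0.027, 0.025, 0, 0, -12], [-0.2, -0.0315, 0.03, 0, 0, -14], [-0.225, -0.035, 0.035, 0, 0, -16], [-0.24, -0.038, 0.036, 0, 0, -17], [-0.2474, -0.0389, 0.036, 0, 0, -17.5], [-0.2474, -0.0389, 0.036, 0, 0, -17.5], [-0.2474, -0.0389, 0.036, 0, 0, -17.5]]
  ],
  "grip": 0.35
}}

```text
time: 27.9
tool_pos: [460.5, -317.3, 221.3]
tcp_rot: [180.0, -0.0, 100.0]
ft_force: [0.2, -0.7, 0.2]
finger_gap: 29.8
```

```bash
python3 plan.py 459.8 -317.8 70 100
```

```text
t 27.9 pos [ 460.5 -317.3  221.3] rot [ 1.7998e+02 -2.0000e-02  9.9980e+01] F [ 0.2 -0.7  0.2] gap 29.8 j [-40.   2.  93.   0.  85. -50.]
shift [-0.0004 -0.0008  0.1513] turn [ 0.02 -0.02 -0.02]
```

Call:
{"api": "move_arm", "payload": {
  "rows": [
    [[0, -0.0005, 0.02, 0, 0, 0], [0, -0.0005, 0.045, 0, 0, 0], [0, -0.0005, 0.07, 0, 0, 0], [0, -0.0005, 0.095, 0, 0, 0], [0, -0.0005, 0.12, 0, 0, 0], [0, -0.0005, 0.14, 0, 0, 0], [0, -0.0005, 0.15, 0, 0, 0], [0, -0.0005, 0.15, 0, 0, 0], [0, -0.0005, 0.15, 0, 0, 0]]
  ]
}}

```text
time: 28.8
tool_pos: [460.4, -317.9, 72.2]
tcp_rot: [180.0, 0.0, 100.0]
ft_force: [0.2, 0.1, 0.3]
finger_gap: 29.7
```

```bash
python3 plan.py 459.8 -317.8 26 100
python3 - <<'E'
from h import *
s=viewer.snapshot("scene")["color"]
crop(s,130,250,190,325,10,"pics/h1.png")
E
```

```text
t 28.8 pos [ 460.4 -317.9   72.2] rot [1.7996e+02 5.0000e-02 1.0002e+02] F [0.2 0.1 0.3] gap 29.7 j [-40.   9. 101.   0.  69. -50.]
shift [ 0.0003 -0.0007  0.0462] turn [0.04 0.05 0.02]
```

View pics/h1.png

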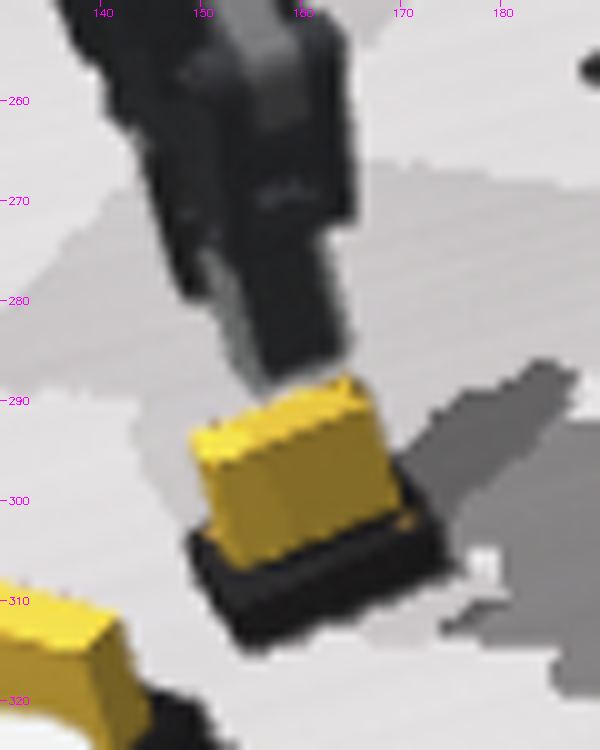

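The front finger tip (≈158,288) is in front of the rib and the rear tip (≈149,280) behind it, aligned with the rib at 150–167. Descending to grip.

Call:
{"api": "move_arm", "payload": {
  "rows": [
    [[0, -0.0007, 0.01, 0, 0, 0], [0, -0.0007, 0.02, 0, 0, 0], [0, -0.0007, 0.03, 0, 0, 0], [0, -0.0007, 0.04, 0, 0, 0], [0, -0.0007, 0.0455, 0, 0, 0], [0, -0.0007, 0.0455, 0, 0, 0], [0, -0.0007, 0.0455, 0, 0, 0]]
  ]
}}

```text
time: 29.55
tool_pos: [459.0, -318.1, 25.6]
tcp_rot: [-180.0, -0.0, 100.0]
ft_force: [-0.1, -0.7, 0.8]
finger_gap: 29.5
```

Call:
{"api": "move_arm", "payload": {
  "rows": [
    [[0, 0, 0, 0, 0, 0], [0, 0, 0, 0, 0, 0], [0, 0, 0, 0, 0, 0], [0, 0, 0, 0, 0, 0], [0, 0, 0, 0, 0, 0], [0, 0, 0, 0, 0, 0], [0, 0, 0, 0, 0, 0]]
  ],
  "grip": 0
}}

```text
time: 30.25
tool_pos: [459.4, -318.4, 26.3]
tcp_rot: [180.0, 0.0, 100.0]
ft_force: [-1.9, 0.3, 5.2]
finger_gap: 11.3
```

Call:
{"api": "move_arm", "payload": {
  "rows": [
    [[0, 0, -0.01, 0, 0, 0], [0, 0, -0.03, 0, 0, 0], [0, 0, -0.055, 0, 0, 0], [0, 0, -0.08, 0, 0, 0], [0, 0, -0.105, 0, 0, 0], [0, 0, -0.13, 0, 0, 0], [0, 0, -0.15, 0, 0, 0], [0, 0, -0.16, 0, 0, 0], [0, 0, -0.16, 0, 0, 0]]
  ]
}}

```text
time: 31.15
tool_pos: [459.7, -318.6, 187.4]
tcp_rot: [179.9, 0.1, 100.0]
ft_force: [0.1, 0.5, -0.3]
finger_gap: 11.0
```

```bash
python3 plan.py 622.5 -90.5 180 82.5
```

```text
t 31.15 pos [ 459.7 -318.6  187.4] rot [1.799e+02 1.200e-01 9.999e+01] F [ 0.1  0.5 -0.3] gap 11.0 j [-40.   3.  96.   0.  81. -50.]
shift [0.1964 0.1999 0.0074] turn [ 0.12  0.1  17.49]
```

Call:
{"api": "move_arm", "payload": {
  "rows": [
    [[0.015, 0.015, 0, 0, 0, 1.3], [0.04, 0.04, 0, 0, 0, 3.5], [0.065, 0.065, 0, 0, 0, 5.8], [0.09, 0.0916, 0, 0, 0, 8], [0.115, 0.117, 0, 0, 0, 10.3], [0.14, 0.1425, 0, 0, 0, 12.5], [0.165, 0.168, 0, 0, 0, 14.7], [0.185, 0.188, 0.003, 0, 0, 16.5], [0.1964, 0.1999, 0.007, 0, 0, 17.5], [0.1964, 0.1999, 0.007, 0, 0, 17.5], [0.1964, 0.1999, 0.007, 0, 0, 17.5]]
  ]
}}

```text
time: 32.25
tool_pos: [620.9, -89.7, 176.8]
tcp_rot: [-179.8, 0.0, 82.6]
ft_force: [-0.2, 0.8, -0.7]
finger_gap: 11.0
```

```bash
python3 plan.py 622.5 -90.5 70 82.5
```

```text
t 32.25 pos [620.9 -89.7 176.8] rot [-179.83    0.     82.56] F [-0.2  0.8 -0.7] gap 11.0 j [-13.  14.  85.  -0.  82.  -5.]
shift [-0.0006  0.0021  0.1068] turn [-0.17  0.    0.06]
```

Call:
{"api": "move_arm", "payload": {
  "rows": [
    [[0, 0, 0.015, 0, 0, 0], [0, 0, 0.035, 0, 0, 0], [0, 0, 0.055, 0, 0, 0], [0, 0, 0.075, 0, 0, 0], [0, 0, 0.092, 0, 0, 0], [0, 0, 0.102, 0, 0, 0], [0, 0, 0.104, 0, 0, 0], [0, 0, 0.104, 0, 0, 0], [0, 0, 0.104, 0, 0, 0], [0, 0, 0.104, 0, 0, 0]]
  ]
}}

```text
time: 33.25
tool_pos: [622.7, -90.1, 76.0]
tcp_rot: [179.9, 0.0, 82.5]
ft_force: [0.1, 0.4, -0.1]
finger_gap: 11.4
```

```bash
python3 plan.py 622.5 -90.5 70 82.5
python3 - <<'E'
from h import *
s=viewer.snapshot("scene")["color"]
crop(s,265,270,330,335,12,"pics/i1.png")
t=viewer.snapshot("top")["color"]
crop(t,330,190,390,240,12,"pics/i2.png")
E
```

```text
t 33.25 pos [622.7 -90.1  76. ] rot [1.7988e+02 1.0000e-02 8.2490e+01] F [ 0.1  0.4 -0.1] gap 11.4 j [-13.  19.  89.   0.  71.  -5.]
shift [-0.0004 -0.0002  0.006 ] turn [ 0.12  0.01 -0.01]
```

View pics/i1.png

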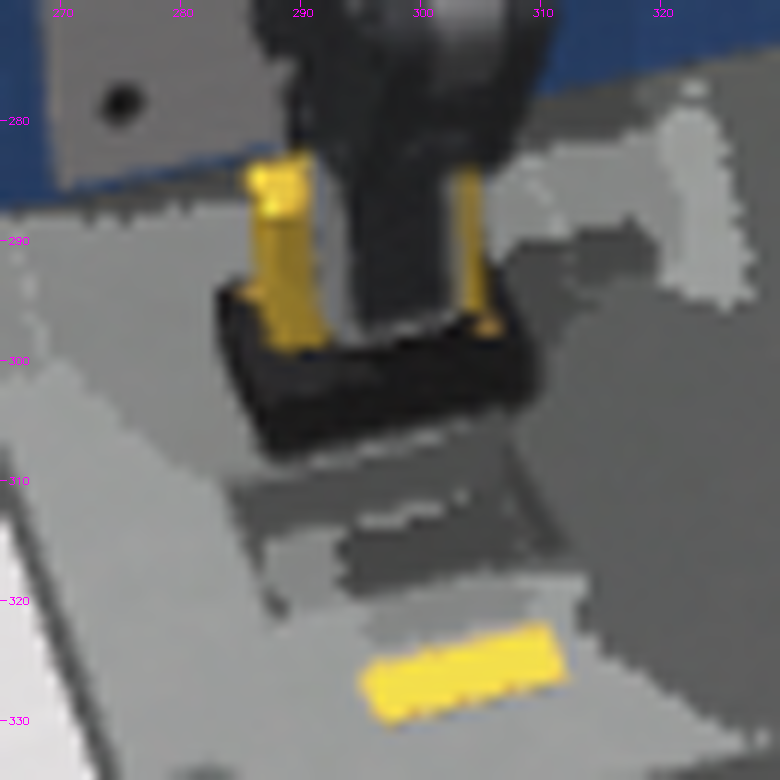

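View pics/i2.png

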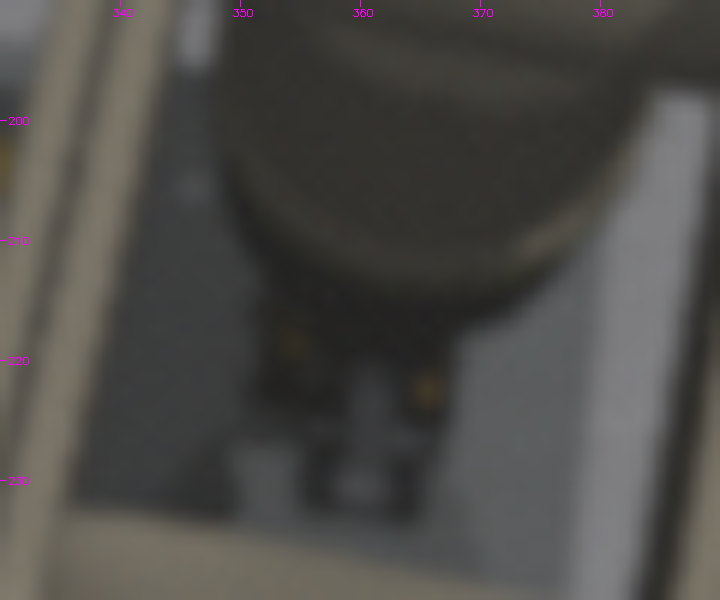

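```bash
cat > f5.py <<'E'
from fit import *
zb=49.7
def px(a): return (a[0]/12+265,a[1]/12+270)
B=[((15,-22,0),(275,462)),((15,22,0),(533,408)),((-15,-22,14),(220,287)),((-15,22,14),(500,265)),((-6,-17,42),(248,165)),((6,-17,42),(256,215)),((6,-17,14),(270,348)),((6,17,14),(488,310))]
b=fit([('s',(p[0],p[1],p[2]+zb),px(u)) for p,u in B],[622,-90,-7.5],'block')
K=[((-16.5,-23.5),(228,485)),((-16.5,23.5),(508,432)),((16.5,23.5),(568,553)),((16.5,-23.5),(283,620))]
k=fit([('s',(p[0],p[1],22),px(u)) for p,u in K],[622,-90,-7.5],'pocket')
a=np.radians(-7.5);n=np.array([np.cos(a),np.sin(a)]);w=np.array([-np.sin(a),np.cos(a)]);d=(k-b)[:2]
print('n',d@n,'w',d@w)
E
python3 f5.py
```

```text
block st [624.41 -89.36 -11.73] rms 0.94
block s [624.41 -89.36 -11.73] rms 0.94
[[-1.3, 0.5], [0.4, 0.7], [-0.2, -0.8], [-0.7, -3.0], [0.1, -0.1], [0.7, -0.4], [0.4, 0.6], [0.2, 0.5]]
pocket st [626.24 -88.44  -8.36] rms 0.25
pocket s [626.24 -88.44  -8.36] rms 0.25
[[0.1, 0.2], [0.1, -0.6], [0.1, 0.1], [-0.3, 0.1]]
n 1.6924815984960406 w 1.1548452287551507
```

```bash
sed -i 's/((-15,22,14),(500,265)),//' f5.py; python3 f5.py
python3 - <<'E'
from h import *
s=viewer.snapshot("scene")["color"]
crop(s,278,280,318,330,16,"pics/i3.png")
E
```

```text
block st [623.57 -89.39  -9.  ] rms 0.5
block s [623.57 -89.39  -9.  ] rms 0.5
[[-1.0, 0.5], [0.4, 0.0], [-0.6, -0.7], [-0.2, -0.1], [0.7, -0.4], [0.4, 0.5], [0.0, -0.0]]
pocket st [626.24 -88.44  -8.36] rms 0.25
pocket s [626.24 -88.44  -8.36] rms 0.25
[[0.1, 0.2], [0.1, -0.6], [0.1, 0.1], [-0.3, 0.1]]
n 2.5283893485743385 w 1.2930810238393553
```

View pics/i3.png

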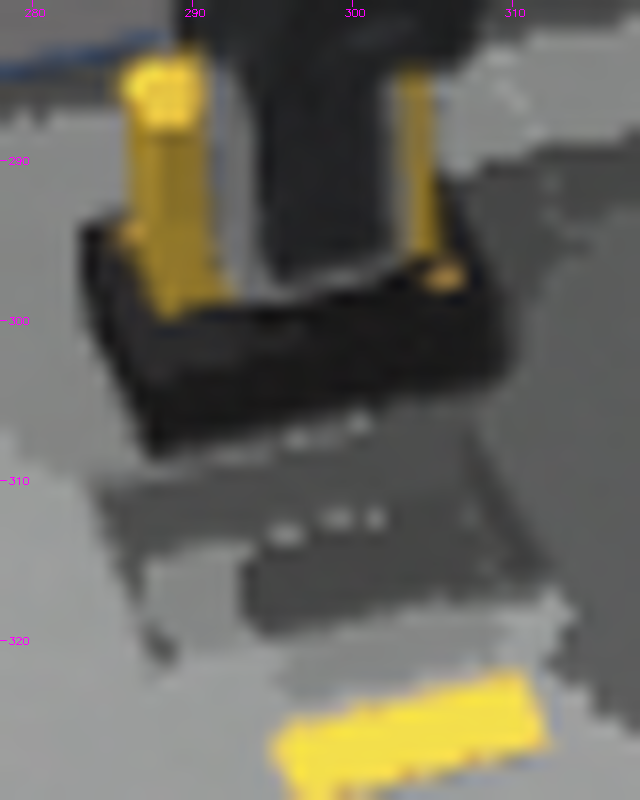

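Call:
{"api": "move_arm", "payload": {
  "rows": [
    [[0.0005, 0.0003, 0.006, 0, 0, 0], [0.001, 0.0005, 0.013, 0, 0, 0], [0.001, 0.0005, 0.019, 0, 0, 0], [0.001, 0.0005, 0.023, 0, 0, 0], [0.001, 0.0005, 0.0235, 0, 0, 0], [0.001, 0.0005, 0.0235, 0, 0, 0], [0.001, 0.0005, 0.0235, 0, 0, 0]]
  ]
}}

```text
time: 34.3
tool_pos: [622.7, -89.1, 51.5]
tcp_rot: [180.0, 0.0, 82.5]
ft_force: [0.2, 0.1, -1.1]
finger_gap: 11.1
```

```bash
python3 plan.py 622.5 -90.5 70 82.5
python3 - <<'E'
from h import *
s=viewer.snapshot("scene")["color"]
crop(s,278,285,318,330,16,"pics/i4.png")
E
```

```text
t 34.3 pos [622.7 -89.1  51.5] rot [179.97   0.    82.49] F [ 0.2  0.1 -1.1] gap 11.1 j [-13.  21.  90.  -0.  69.  -5.]
shift [-0.0014 -0.     -0.0185] turn [ 0.03  0.   -0.01]
```

View pics/i4.png

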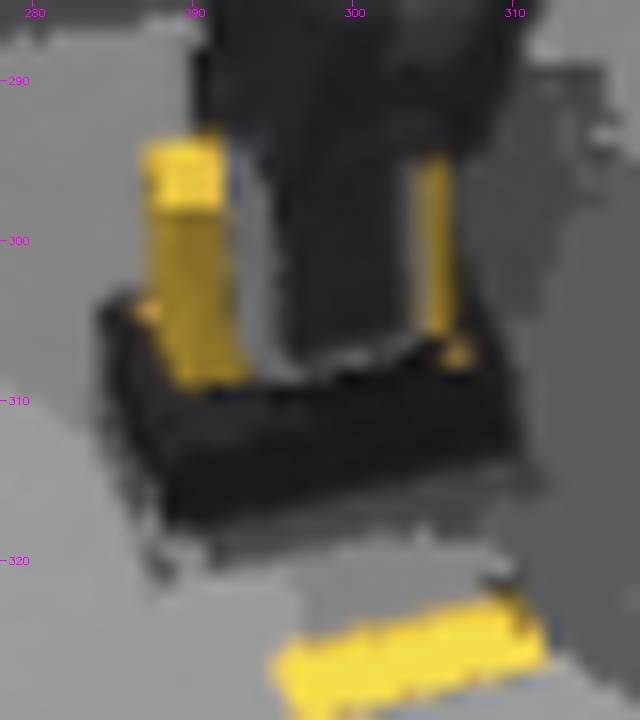

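Run:
```python
from h import *
S=viewer.snapshot("scene"); a=np.radians(-7.5);n=np.array([np.cos(a),np.sin(a),0]);w=np.array([-np.sin(a),np.cos(a),0])
C=np.array([622.7,-89.1,0])
f=lambda X:((proj(S,X)+0.46-[278,285])*16).round(0)
zb=51.5-26.3
for p in ((15,-22),(15,22),(-15,-22)): print('blk',p,f(C+p[0]*n+p[1]*w+[0,0,zb]))
for p in ((-6,-17),(6,-17)): print('rib top',p,f(C+p[0]*n+p[1]*w+[0,0,zb+42]))
for p in ((6,-17),(6,17)): print('rib base',p,f(C+p[0]*n+p[1]*w+[0,0,zb+14]))
for p in ((16.5,-23.5),(16.5,23.5),(-16.5,23.5),(-16.5,-23.5)): print('pkt',p,f(C+p[0]*n+p[1]*w+[0,0,22]))
print(f(C+[0,0,22]),f(C+n+[0,0,22])-f(C+[0,0,22]),f(C+w*10+[0,0,22])-f(C+[0,0,22]))
```

```text
blk (15, -22) [[159. 542.]]
blk (15, 22) [[518. 456.]]
blk (-15, -22) [[ 94. 383.]]
rib top (-6, -17) [[133. 145.]]
rib top (6, -17) [[160. 207.]]
rib base (6, -17) [[174. 393.]]
rib base (6, 17) [[451. 328.]]
pkt (16.5, -23.5) [[152. 574.]]
pkt (16.5, 23.5) [[535. 482.]]
pkt (-16.5, 23.5) [[452. 311.]]
pkt (-16.5, -23.5) [[ 80. 398.]]
[[306. 440.]] [[2. 5.]] [[ 80. -19.]]
```

Call:
{"api": "move_arm", "payload": {
  "rows": [
    [[0.0006, 0.0008, 0, 0, 0, 0], [0.0012, 0.0017, 0, 0, 0, 0], [0.0012, 0.0017, 0, 0, 0, 0], [0.0012, 0.0017, 0, 0, 0, 0], [0.0012, 0.0017, 0, 0, 0, 0]]
  ]
}}

```text
time: 34.9
tool_pos: [624.3, -88.0, 51.2]
tcp_rot: [-180.0, -0.0, 82.5]
ft_force: [0.4, 0.2, -0.5]
finger_gap: 10.9
```

Run:
```python
from h import *
S=viewer.snapshot("scene");s=S["color"]
crop(s,278,290,318,330,18,"pics/i5.png")
t=viewer.snapshot("top")["color"]
crop(t,340,200,380,240,16,"pics/i6.png")
```

```text
(no output)
```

View pics/i5.png

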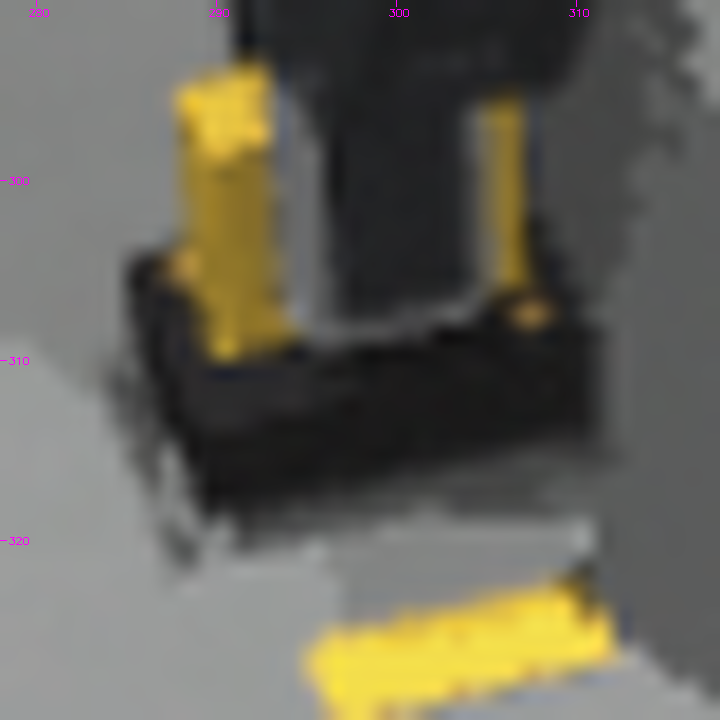

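View pics/i6.png

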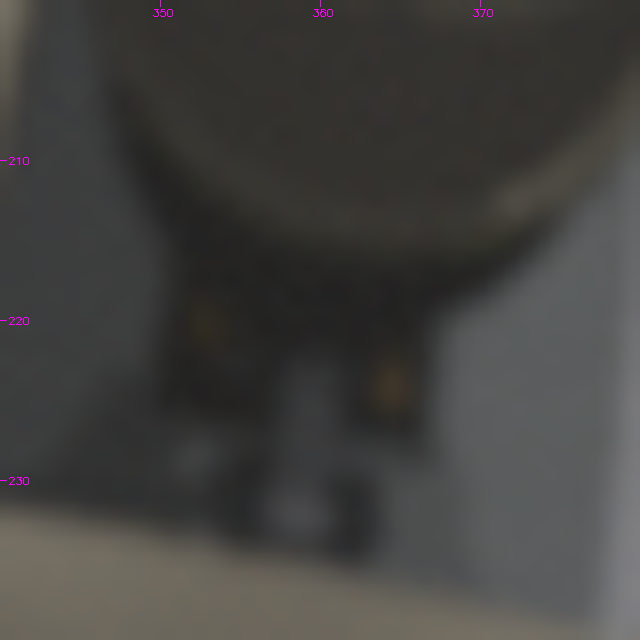

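Call:
{"api": "move_arm", "payload": {
  "rows": [
    [[0, 0, 0.001, 0, 0, 0], [0, 0, 0.002, 0, 0, 0], [0, 0, 0.003, 0, 0, 0], [0, 0, 0.004, 0, 0, 0], [0, 0, 0.005, 0, 0, 0], [0, 0, 0.005, 0, 0, 0], [0, 0, 0.005, 0, 0, 0]]
  ]
}}

```text
time: 35.7
tool_pos: [624.3, -88.0, 46.2]
tcp_rot: [-180.0, -0.0, 82.5]
ft_force: [0.0, -0.0, -0.4]
finger_gap: 11.4
```

Run:
```python
from h import *
x=sensors.sense();print(x["tool_pos"],x["ft_force"],x["wrist_torque"])
S=viewer.snapshot("scene");s=S["color"]
crop(s,278,290,318,330,18,"pics/i7.png")
```

```text
[624.29797957 -88.01859799  46.17852298] [ 0.0409441  -0.03437656 -0.35102471] [-0.00217521 -0.01709962 -0.00353967]
```

View pics/i7.png

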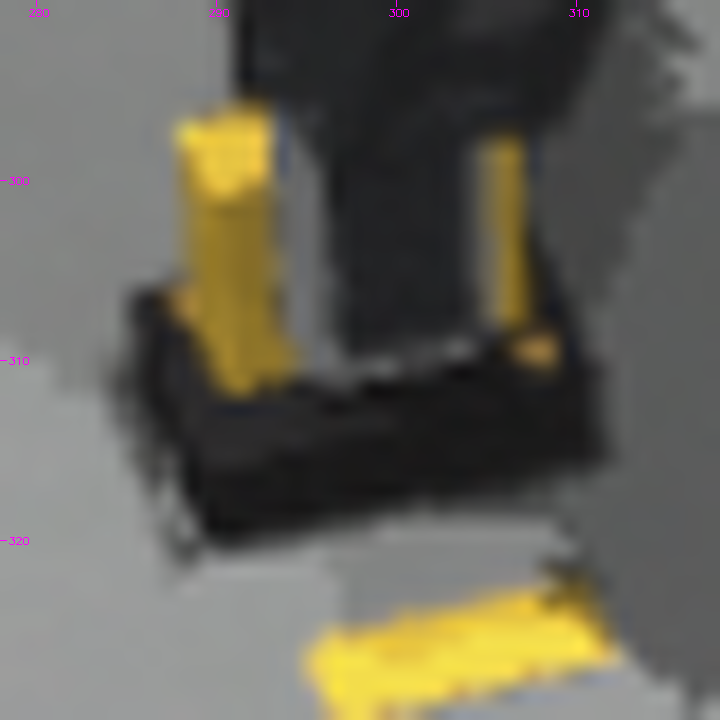

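No contact force with the underside about 2 mm below the mouth, so the block appears to be entering. Continuing down.

Call:
{"api": "move_arm", "payload": {
  "rows": [
    [[0, 0, 0.001, 0, 0, 0], [0, 0, 0.002, 0, 0, 0], [0, 0, 0.003, 0, 0, 0], [0, 0, 0.004, 0, 0, 0], [0, 0, 0.005, 0, 0, 0], [0, 0, 0.006, 0, 0, 0], [0, 0, 0.006, 0, 0, 0], [0, 0, 0.006, 0, 0, 0]]
  ]
}}

```text
time: 36.55
tool_pos: [624.3, -88.0, 40.1]
tcp_rot: [-180.0, -0.0, 82.5]
ft_force: [-0.1, 0.4, -0.5]
finger_gap: 11.2
```

Call:
{"api": "move_arm", "payload": {
  "rows": [
    [[0, 0, 0.001, 0, 0, 0], [0, 0, 0.002, 0, 0, 0], [0, 0, 0.003, 0, 0, 0], [0, 0, 0.004, 0, 0, 0], [0, 0, 0.005, 0, 0, 0], [0, 0, 0.006, 0, 0, 0], [0, 0, 0.0065, 0, 0, 0], [0, 0, 0.0065, 0, 0, 0]]
  ]
}}

```text
time: 37.35
tool_pos: [624.4, -88.1, 34.3]
tcp_rot: [180.0, 0.0, 82.5]
ft_force: [-2.3, 1.1, 4.9]
finger_gap: 11.3
```

Seated: TCP z 34.3 as predicted, with a 5 N floor reaction. Releasing.

Call:
{"api": "move_arm", "payload": {
  "rows": [
    [[0, 0, 0, 0, 0, 0], [0, 0, 0, 0, 0, 0], [0, 0, 0, 0, 0, 0], [0, 0, 0, 0, 0, 0], [0, 0, 0, 0, 0, 0], [0, 0, -0.01, 0, 0, 0], [0, 0, -0.03, 0, 0, 0], [0, 0, -0.06, 0, 0, 0], [0, 0, -0.09, 0, 0, 0], [0, 0, -0.12, 0, 0, 0], [0, 0, -0.15, 0, 0, 0], [0, 0, -0.165, 0, 0, 0], [0, 0, -0.165, 0, 0, 0], [0, 0, -0.165, 0, 0, 0]]
  ],
  "grip": 0.35
}}

```text
time: 38.75
tool_pos: [624.0, -88.0, 197.8]
tcp_rot: [-180.0, -0.0, 82.5]
ft_force: [-0.4, 0.5, -1.3]
finger_gap: 29.8
```

```bash
python3 plan.py 394.3 -138.8 200 157
python3 - <<'E'
from h import *
S=viewer.snapshot("scene");s=S["color"]
crop(s,255,210,335,345,6,"pics/i8.png")
crop(s,120,240,260,345,5,"pics/i9.png")
E
```

```text
t 38.75 pos [624.  -88.  197.8] rot [-179.96   -0.     82.49] F [-0.4  0.5 -1.3] gap 29.8 j [-13.  13.  83.   0.  84.  -5.]
shift [-0.0804 -0.2211 -0.002 ] turn [-3.000e-02 -3.000e-02 -7.451e+01]
```

View pics/i8.png

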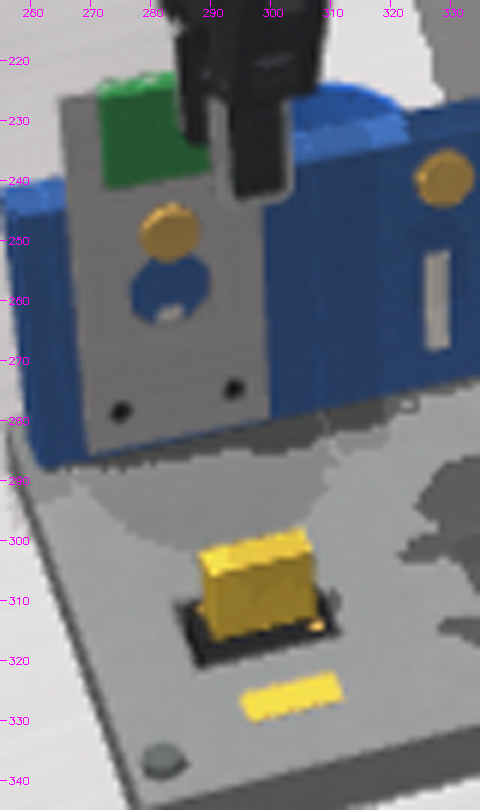

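View pics/i9.png

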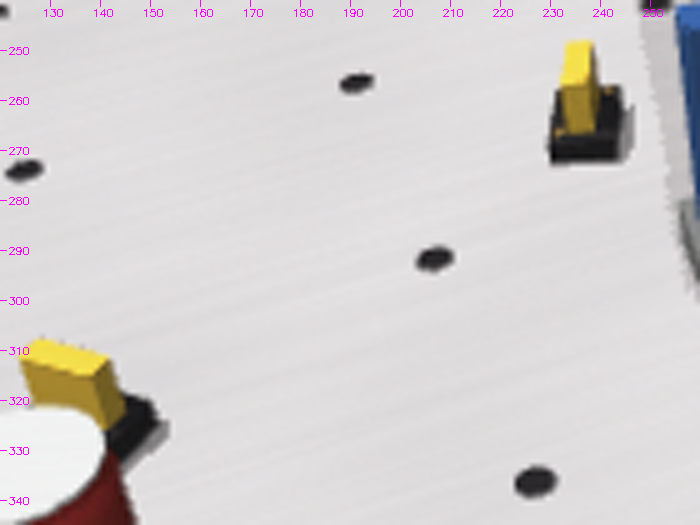

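Call:
{"api": "move_arm", "payload": {
  "rows": [
    [[0, 0, -0.03, 0, 0, 0], [0, 0, -0.055, 0, 0, -3], [-0.008, -0.022, -0.06, 0, 0, -10], [-0.016, -0.044, -0.06, 0, 0, -18], [-0.024, -0.066, -0.06, 0, 0, -26], [-0.033, -0.09, -0.06, 0, 0, -34], [-0.042, -0.115, -0.06, 0, 0, -42], [-0.051, -0.14, -0.06, 0, 0, -50], [-0.06, -0.165, -0.06, 0, 0, -58], [-0.07, -0.19, -0.055, 0, 0, -66], [-0.078, -0.213, -0.03, 0, 0, -72], [-0.0804, -0.2211, -0.002, 0, 0, -74.5], [-0.0804, -0.2211, -0.002, 0, 0, -74.5], [-0.0804, -0.2211, -0.002, 0, 0, -74.5], [-0.0804, -0.2211, -0.002, 0, 0, -74.5]]
  ]
}}

```text
time: 40.3
tool_pos: [395.5, -139.0, 201.7]
tcp_rot: [180.0, 0.1, 156.9]
ft_force: [0.0, -0.0, 0.1]
finger_gap: 30.2
```

```bash
python3 plan.py 394.3 -138.8 70 157
```

```text
t 40.3 pos [ 395.5 -139.   201.7] rot [1.7999e+02 6.0000e-02 1.5694e+02] F [ 0.  -0.   0.1] gap 30.2 j [-26. -21. 115.   0.  85. -93.]
shift [ 0.0013 -0.0003  0.1317] turn [ 0.01  0.06 -0.06]
```

Call:
{"api": "move_arm", "payload": {
  "rows": [
    [[0.001, 0, 0.02, 0, 0, 0], [0.001, 0, 0.045, 0, 0, 0], [0.001, 0, 0.07, 0, 0, 0], [0.001, 0, 0.095, 0, 0, 0], [0.001, 0, 0.118, 0, 0, 0], [0.001, 0, 0.13, 0, 0, 0], [0.001, 0, 0.1317, 0, 0, 0], [0.001, 0, 0.1317, 0, 0, 0]]
  ]
}}

```text
time: 41.1
tool_pos: [394.5, -138.7, 69.9]
tcp_rot: [-180.0, 0.0, 157.0]
ft_force: [0.5, -0.4, 1.6]
finger_gap: 29.7
```

```bash
python3 plan.py 394.3 -138.8 26 157
python3 - <<'E'
from h import *
s=viewer.snapshot("scene")["color"]
crop(s,215,220,260,280,12,"pics/k1.png")
E
```

```text
t 41.1 pos [ 394.5 -138.7   69.9] rot [-1.8000e+02  4.0000e-02  1.5699e+02] F [ 0.5 -0.4  1.6] gap 29.7 j [-26. -13. 123.  -0.  69. -93.]
shift [ 0.0001 -0.0002  0.0439] turn [-0.    0.04 -0.01]
```

View pics/k1.png

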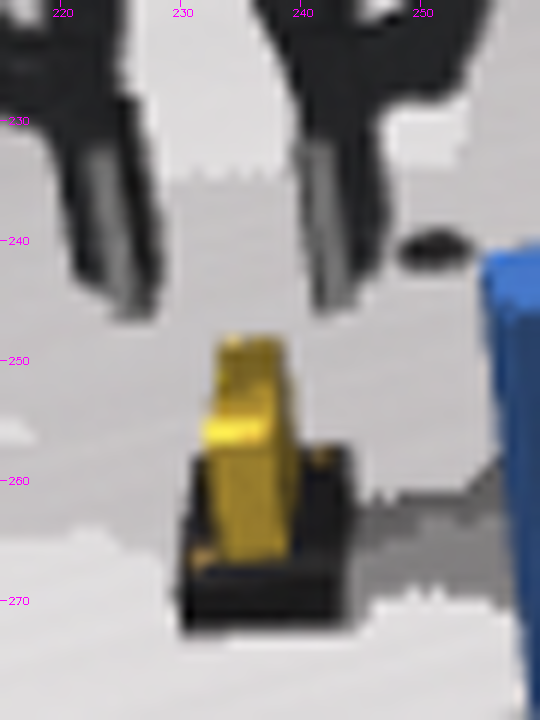

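The fingers straddle the rib (tips at ≈227 and 242, rib at ≈236). Descending and gripping.

Call:
{"api": "move_arm", "payload": {
  "rows": [
    [[0, 0, 0.01, 0, 0, 0], [0, 0, 0.02, 0, 0, 0], [0, 0, 0.03, 0, 0, 0], [0, 0, 0.039, 0, 0, 0], [0, 0, 0.0435, 0, 0, 0], [0, 0, 0.0435, 0, 0, 0], [0, 0, 0.0435, 0, 0, 0]]
  ]
}}

```text
time: 41.85
tool_pos: [393.7, -138.5, 25.5]
tcp_rot: [180.0, -0.0, 157.0]
ft_force: [-0.1, 0.3, 0.6]
finger_gap: 29.7
```

Call:
{"api": "move_arm", "payload": {
  "rows": [
    [[0, 0, 0, 0, 0, 0], [0, 0, 0, 0, 0, 0], [0, 0, 0, 0, 0, 0], [0, 0, 0, 0, 0, 0], [0, 0, 0, 0, 0, 0], [0, 0, 0, 0, 0, 0], [0, 0, 0, 0, 0, 0], [0, 0, 0, 0, 0, 0]]
  ],
  "grip": 0
}}

```text
time: 42.65
tool_pos: [394.1, -138.7, 26.0]
tcp_rot: [-180.0, 0.1, 157.0]
ft_force: [-0.7, 0.3, 4.2]
finger_gap: 11.1
```

Call:
{"api": "move_arm", "payload": {
  "rows": [
    [[0, 0, -0.01, 0, 0, 0], [0, 0, -0.03, 0, 0, 0], [0, 0, -0.06, 0, 0, 0], [0, 0, -0.09, 0, 0, 0], [0, 0, -0.12, 0, 0, 0], [0, 0, -0.15, 0, 0, 0], [0, 0, -0.18, 0, 0, 0], [0, 0, -0.21, 0, 0, 0], [0, 0, -0.225, 0, 0, 0], [0, 0, -0.225, 0, 0, 0], [0, 0, -0.225, 0, 0, 0]]
  ]
}}

```text
time: 43.75
tool_pos: [393.3, -138.3, 249.4]
tcp_rot: [180.0, -0.1, 157.0]
ft_force: [-1.4, -0.7, -1.2]
finger_gap: 11.2
```

```bash
python3 - <<'E'
import numpy as np
a=np.radians(-7.5);n=np.array([np.cos(a),np.sin(a)]);w=np.array([-np.sin(a),np.cos(a)])
X=np.array([624.3,-88.0])+190*w;print(X)
E
python3 plan.py 649.1 100.4 250 82.5
```

```text
[649.09997652 100.37452366]
t 43.75 pos [ 393.3 -138.3  249.4] rot [ 1.7999e+02 -7.0000e-02  1.5699e+02] F [-1.4 -0.7 -1.2] gap 11.2 j [-26. -22. 111.   0.  91. -93.]
shift [-0.1422  0.3197 -0.0008] turn [-4.000e-02 -7.000e-02  7.449e+01]
```

Call:
{"api": "move_arm", "payload": {
  "rows": [
    [[-0.006, 0.013, 0, 0, 0, 3], [-0.016, 0.036, 0, 0, 0, 10], [-0.028, 0.063, 0, 0, 0, 17], [-0.04, 0.09, 0, 0, 0, 24], [-0.052, 0.117, 0, 0, 0, 31], [-0.064, 0.144, 0, 0, 0, 38], [-0.076, 0.171, 0, 0, 0, 45], [-0.088, 0.198, 0, 0, 0, 52], [-0.1, 0.225, 0, 0, 0, 58], [-0.112, 0.252, 0, 0, 0, 64], [-0.124, 0.279, 0, 0, 0, 69], [-0.135, 0.303, 0, 0, 0, 73], [-0.1422, 0.3197, 0, 0, 0, 74.5], [-0.1422, 0.3197, 0, 0, 0, 74.5], [-0.1422, 0.3197, 0, 0, 0, 74.5], [-0.1422, 0.3197, 0, 0, 0, 74.5]]
  ]
}}

```text
time: 45.35
tool_pos: [648.6, 99.6, 249.1]
tcp_rot: [-179.9, 0.0, 82.5]
ft_force: [0.4, 0.2, -0.2]
finger_gap: 11.2
```

```bash
python3 plan.py 649.1 100.4 54 82.5
```

```text
t 45.35 pos [648.6  99.6 249.1] rot [-1.7987e+02  4.0000e-02  8.2500e+01] F [ 0.4  0.2 -0.2] gap 11.2 j [ 4. 16. 74. -0. 90. 12.]
shift [0.001  0.0008 0.1951] turn [-0.13  0.04 -0.  ]
```

Call:
{"api": "move_arm", "payload": {
  "rows": [
    [[0.0005, 0.0005, 0.015, 0, 0, 0], [0.001, 0.0006, 0.04, 0, 0, 0], [0.001, 0.0006, 0.07, 0, 0, 0], [0.001, 0.0006, 0.1, 0, 0, 0], [0.001, 0.0006, 0.13, 0, 0, 0], [0.001, 0.0006, 0.155, 0, 0, 0], [0.001, 0.0006, 0.175, 0, 0, 0], [0.001, 0.0006, 0.188, 0, 0, 0], [0.001, 0.0006, 0.194, 0, 0, 0], [0.001, 0.0006, 0.195, 0, 0, 0], [0.001, 0.0006, 0.195, 0, 0, 0], [0.001, 0.0006, 0.195, 0, 0, 0]]
  ]
}}

```text
time: 46.55
tool_pos: [651.3, 101.2, 57.1]
tcp_rot: [179.9, -0.0, 82.5]
ft_force: [-0.2, 0.3, -0.5]
finger_gap: 11.0
```

```bash
python3 plan.py 649.1 100.4 54 82.5
python3 - <<'E'
from h import *
S=viewer.snapshot("scene");s=S["color"]
crop(s,365,262,410,307,16,"pics/l1.png")
a=np.radians(-7.5);n=np.array([np.cos(a),np.sin(a),0]);w=np.array([-np.sin(a),np.cos(a),0])
C=np.array(sensors.sense()["tool_pos"]); z=C[2];C[2]=0
f=lambda X:((proj(S,X)+0.46-[365,262])*16).round(0)[0]
zb=z-26
for p in ((15,-22),(15,22),(-15,-22)): print('blk',p,f(C+p[0]*n+p[1]*w+[0,0,zb]))
for p in ((-6,-17),(6,-17),(6,17)): print('rib top',p,f(C+p[0]*n+p[1]*w+[0,0,zb+42]))
for p in ((6,-17),(6,17)): print('rib base',p,f(C+p[0]*n+p[1]*w+[0,0,zb+14]))
for p in ((16.5,-23.5),(16.5,23.5),(-16.5,23.5),(-16.5,-23.5)): print('pkt',p,f(C+p[0]*n+p[1]*w+[0,0,22]))
for p in ((-16.5,-118.5),(-16.5,-71.5),(16.5,-71.5)): print('mid',p)
print('per mm n,w',f(C+n*10+[0,0,22])-f(C+[0,0,22]),f(C+w*10+[0,0,22])-f(C+[0,0,22]))
E
```

```text
t 46.55 pos [651.3 101.2  57.1] rot [ 1.7986e+02 -3.0000e-02  8.2490e+01] F [-0.2  0.3 -0.5] gap 11.0 j [ 4. 25. 85.  0. 71. 12.]
shift [-0.0011 -0.0021  0.0031] turn [ 0.14 -0.03 -0.01]
blk (15, -22) [284. 531.]
blk (15, 22) [606. 454.]
blk (-15, -22) [181. 389.]
rib top (-6, -17) [265. 152.]
rib top (6, -17) [308. 207.]
rib top (6, 17) [562. 149.]
rib base (6, -17) [295. 390.]
rib base (6, 17) [545. 332.]
pkt (16.5, -23.5) [274. 598.]
pkt (16.5, 23.5) [617. 515.]
pkt (-16.5, 23.5) [497. 363.]
pkt (-16.5, -23.5) [162. 441.]
mid (-16.5, -118.5)
mid (-16.5, -71.5)
mid (16.5, -71.5)
per mm n,w [36. 47.] [ 72. -17.]
```

View pics/l1.png

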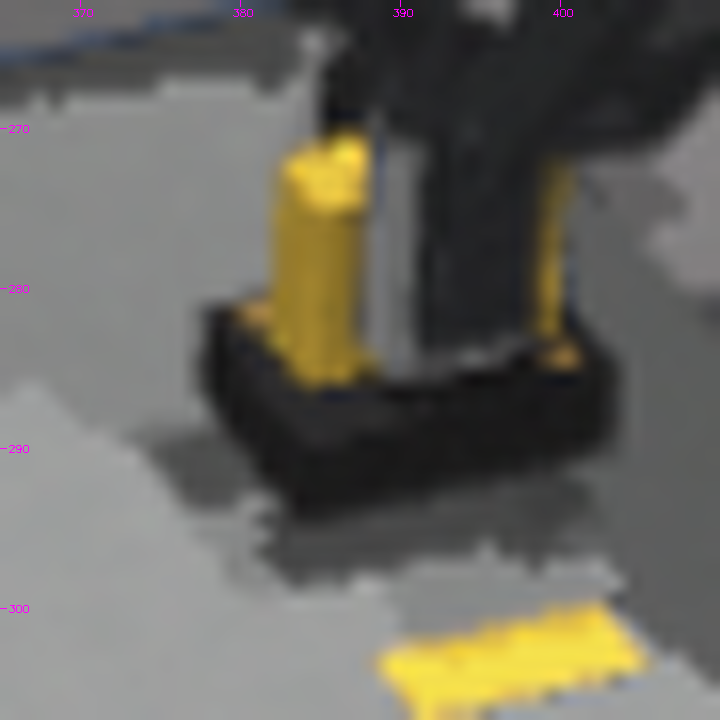

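Call:
{"api": "move_arm", "payload": {
  "rows": [
    [[-0.0015, -0.001, 0.002, 0, 0, 0], [-0.003, -0.0015, 0.003, 0, 0, 0], [-0.003, -0.0015, 0.0035, 0, 0, 0], [-0.003, -0.0015, 0.0035, 0, 0, 0], [-0.003, -0.0015, 0.0035, 0, 0, 0], [-0.003, -0.0015, 0.0035, 0, 0, 0]]
  ]
}}

```text
time: 47.2
tool_pos: [648.4, 98.4, 52.0]
tcp_rot: [180.0, -0.0, 82.5]
ft_force: [-0.2, -0.4, -1.1]
finger_gap: 11.0
```

```bash
cat > k2.py <<'E'
from h import *
import sys
S=viewer.snapshot("scene");s=S["color"];k=16;o=[365,262]
crop(s,365,262,410,307,16,sys.argv[1])
a=np.radians(-7.5);n=np.array([np.cos(a),np.sin(a),0]);w=np.array([-np.sin(a),np.cos(a),0])
C=np.array(sensors.sense()["tool_pos"]); print(C.round(1),'n',(C@n).round(2),'w',(C@w).round(2));z=C[2];C[2]=0
f=lambda X:((proj(S,X)+0.46-o)*16).round(0)[0]
zb=z-26
for p in ((15,-22),(15,22),(-15,-22)): print('blk',p,f(C+p[0]*n+p[1]*w+[0,0,zb]))
for p in ((-6,-17),(6,-17),(6,17)): print('rib top',p,f(C+p[0]*n+p[1]*w+[0,0,zb+42]))
for p in ((6,-17),(6,17)): print('rib base',p,f(C+p[0]*n+p[1]*w+[0,0,zb+14]))
for p in ((16.5,-23.5),(16.5,23.5),(-16.5,23.5),(-16.5,-23.5)): print('pkt',p,f(C+p[0]*n+p[1]*w+[0,0,22]))
c0=cv2.imread("pics/scene0.png")[:,:,::-1]; crop(c0,365,262,410,307,16,sys.argv[1].replace('.png','b.png'))
E
python3 k2.py pics/l2.png
```

```text
[648.4  98.4  52. ] n 630.03 w 182.16
blk (15, -22) [249. 556.]
blk (15, 22) [571. 480.]
blk (-15, -22) [148. 415.]
rib top (-6, -17) [231. 178.]
rib top (6, -17) [273. 234.]
rib top (6, 17) [526. 176.]
rib base (6, -17) [261. 416.]
rib base (6, 17) [510. 357.]
pkt (16.5, -23.5) [242. 592.]
pkt (16.5, 23.5) [585. 509.]
pkt (-16.5, 23.5) [466. 357.]
pkt (-16.5, -23.5) [131. 435.]
```

View pics/l2.png

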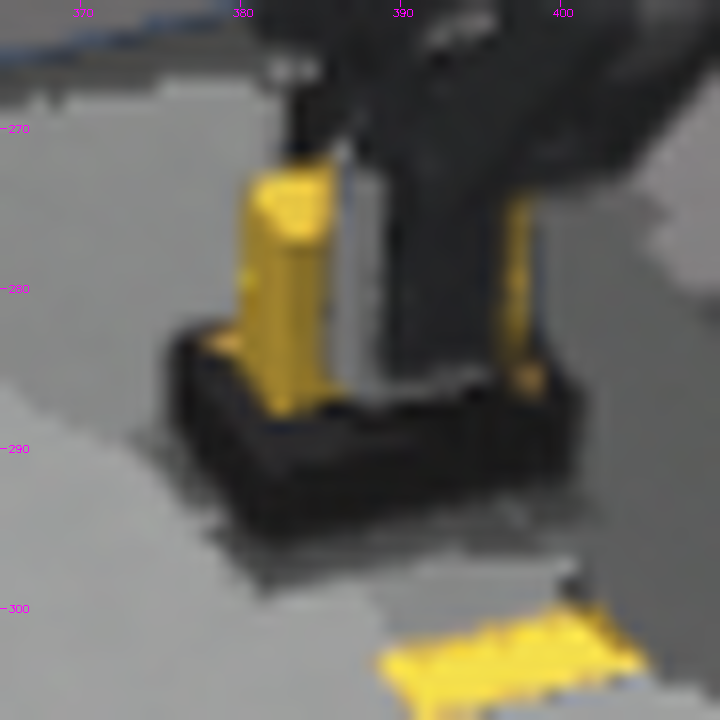

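View pics/l2b.png

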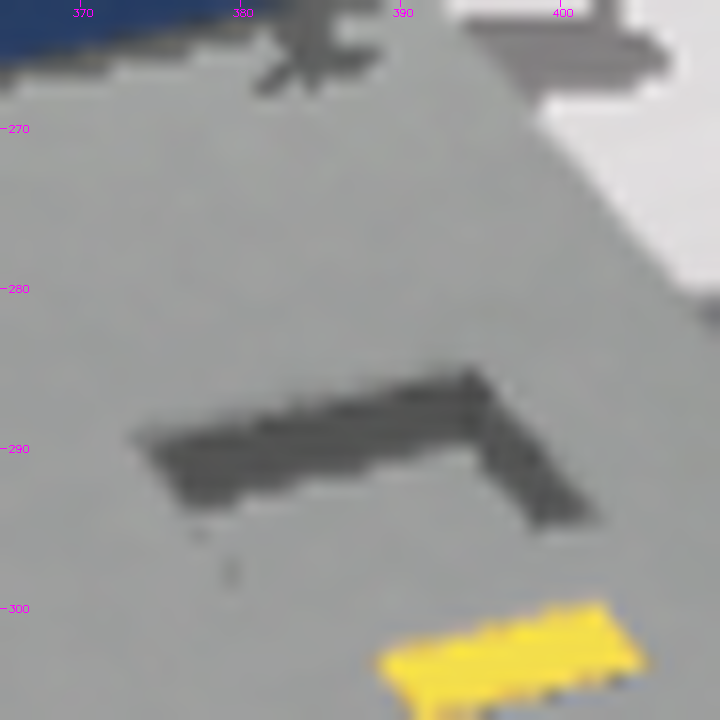

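Call:
{"api": "move_arm", "payload": {
  "rows": [
    [[-0.0008, 0.0006, 0.001, 0, 0, 0], [-0.0008, 0.0006, 0.002, 0, 0, 0], [-0.0008, 0.0006, 0.003, 0, 0, 0], [-0.0008, 0.0006, 0.004, 0, 0, 0], [-0.0008, 0.0006, 0.005, 0, 0, 0], [-0.0008, 0.0006, 0.006, 0, 0, 0], [-0.0008, 0.0006, 0.006, 0, 0, 0], [-0.0008, 0.0006, 0.006, 0, 0, 0]]
  ]
}}

```text
time: 48.05
tool_pos: [648.9, 97.5, 46.0]
tcp_rot: [-180.0, -0.0, 82.5]
ft_force: [-0.3, -0.3, -0.8]
finger_gap: 11.0
```

```bash
python3 k2.py pics/l3.png|head -1; python3 -c "
from bench import sensors;s=sensors.sense();print(s['ft_force'],s['wrist_torque'])"
```

```text
[648.9  97.5  46. ] n 630.6 w 181.32
[ 0.29374827 -0.471751   -0.63847195] [-0.02897223  0.03369283  0.02581415]
```

View pics/l3.png

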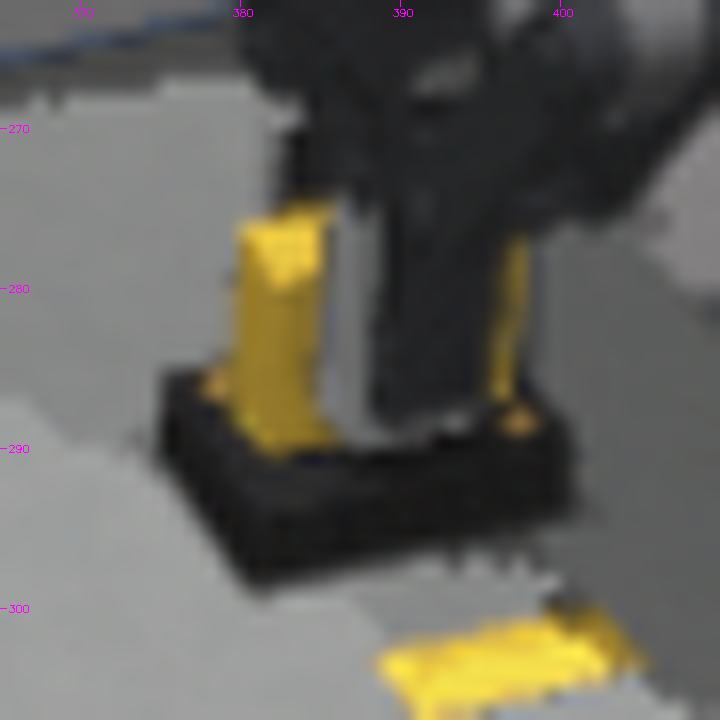

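Call:
{"api": "move_arm", "payload": {
  "rows": [
    [[0.0006, 0, 0.001, 0, 0, 0], [0.0006, 0, 0.002, 0, 0, 0], [0.0006, 0, 0.003, 0, 0, 0], [0.0006, 0, 0.004, 0, 0, 0], [0.0006, 0, 0.005, 0, 0, 0], [0.0006, 0, 0.006, 0, 0, 0], [0.0006, 0, 0.006, 0, 0, 0]]
  ]
}}

```text
time: 48.8
tool_pos: [648.8, 98.0, 39.7]
tcp_rot: [-180.0, 0.0, 82.5]
ft_force: [0.1, 0.4, -1.0]
finger_gap: 11.5
```

Free descent with the underside at about 14 mm, so it is in the pocket. On to the floor.

Call:
{"api": "move_arm", "payload": {
  "rows": [
    [[0, 0, 0.001, 0, 0, 0], [0, 0, 0.002, 0, 0, 0], [0, 0, 0.003, 0, 0, 0], [0, 0, 0.004, 0, 0, 0], [0, 0, 0.005, 0, 0, 0], [0, 0, 0.006, 0, 0, 0], [0, 0, 0.0065, 0, 0, 0], [0, 0, 0.0065, 0, 0, 0]]
  ]
}}

```text
time: 49.6
tool_pos: [649.0, 98.1, 34.0]
tcp_rot: [180.0, -0.0, 82.5]
ft_force: [-2.8, -0.6, 5.5]
finger_gap: 11.5
```

Call:
{"api": "move_arm", "payload": {
  "rows": [
    [[0, 0, 0, 0, 0, 0], [0, 0, 0, 0, 0, 0], [0, 0, 0, 0, 0, 0], [0, 0, 0, 0, 0, 0], [0, 0, 0, 0, 0, 0], [0, 0, -0.01, 0, 0, 0], [0, 0, -0.03, 0, 0, 0], [0, 0, -0.06, 0, 0, 0], [0, 0, -0.09, 0, 0, 0], [0, 0, -0.12, 0, 0, 0], [0, 0, -0.15, 0, 0, 0], [0, 0, -0.18, 0, 0, 0], [0, 0, -0.19, 0, 0, 0], [0, 0, -0.19, 0, 0, 0], [0, 0, -0.19, 0, 0, 0]]
  ],
  "grip": 0.35
}}

```text
time: 51.1
tool_pos: [648.4, 98.0, 222.1]
tcp_rot: [-179.9, 0.0, 82.5]
ft_force: [0.1, -0.6, -0.6]
finger_gap: 30.0
```

Run:
```python
from h import *
S=viewer.snapshot("scene");s=S["color"]
crop(s,250,195,445,345,4,"pics/m1.png")
t=viewer.snapshot("top")["color"]; cv2.imwrite("pics/m2.png",t[:,:,::-1])
print(sensors.sense()["tool_pos"])
```

```text
[647.76514397  97.94931675 220.84148267]
```

View pics/m1.png

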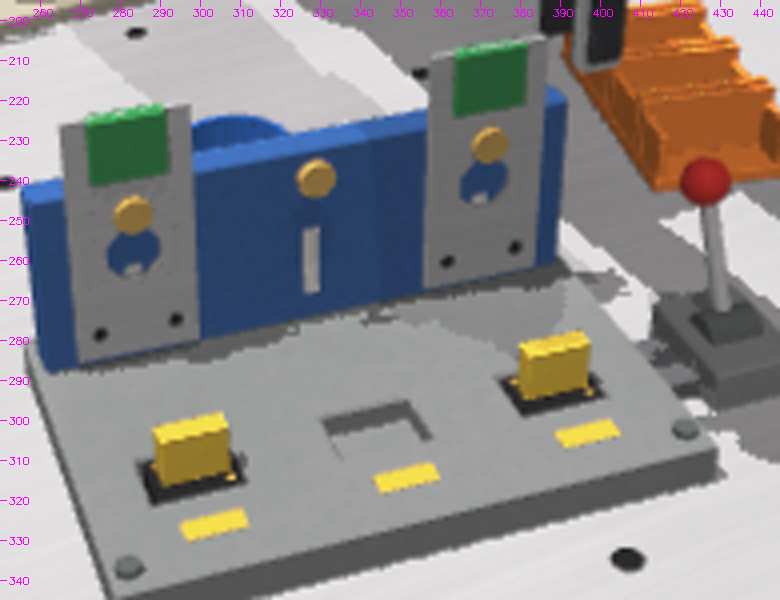

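View pics/m2.png

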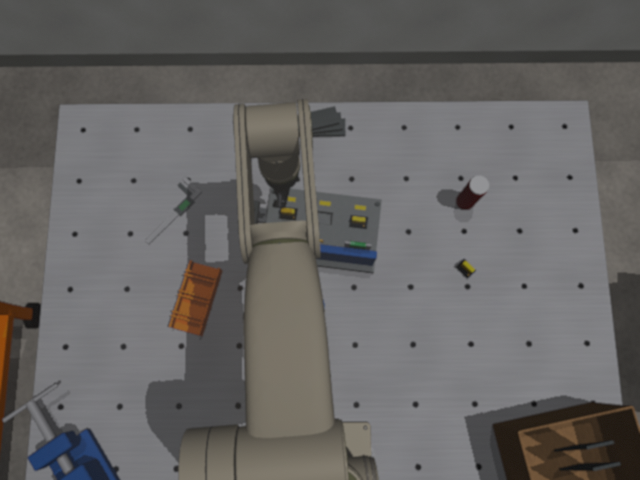

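Both plates hang home and both blocks are flush, with only the ribs standing out. The rack is empty and the lever is still open (ball at 426,240). Next I'll close the gripper and move it behind the lever ball.

```bash
python3 plan.py 577.8 213.9 220 82.5
```

```text
t 51.2 pos [647.8  97.9 220.8] rot [-1.7978e+02  5.0000e-02  8.2490e+01] F [-0.2  0.5 -0.3] gap 30.0 j [ 4. 17. 77. -0. 87. 12.]
shift [ 0.1058 -0.0845  0.0011] turn [-0.22  0.05 -0.01]
```

Call:
{"api": "move_arm", "payload": {
  "rows": [
    [[0.01, -0.008, 0, 0, 0, 0], [0.03, -0.024, 0, 0, 0, 0], [0.05, -0.04, 0, 0, 0, 0], [0.07, -0.056, 0, 0, 0, 0], [0.09, -0.072, 0, 0, 0, 0], [0.102, -0.0815, 0, 0, 0, 0], [0.1058, -0.0845, 0, 0, 0, 0], [0.1058, -0.0845, 0, 0, 0, 0], [0.1058, -0.0845, 0, 0, 0, 0]]
  ],
  "grip": 0
}}

```text
time: 52.1
tool_pos: [579.3, 213.3, 223.3]
tcp_rot: [180.0, 0.0, 82.5]
ft_force: [0.3, 0.5, -0.1]
finger_gap: 0.0
```

Call:
{"api": "move_arm", "payload": {
  "rows": [
    [[0, 0, 0.015, 0, 0, 0], [0, 0, 0.035, 0, 0, 0], [0, 0, 0.055, 0, 0, 0], [0, 0, 0.075, 0, 0, 0], [0, 0, 0.095, 0, 0, 0], [0, 0, 0.11, 0, 0, 0], [0, 0, 0.11, 0, 0, 0], [0, 0, 0.11, 0, 0, 0]]
  ]
}}

```text
time: 52.9
tool_pos: [579.0, 213.6, 113.2]
tcp_rot: [-180.0, 0.0, 82.5]
ft_force: [-0.1, -0.1, -0.8]
finger_gap: -0.2
```

```bash
python3 plan.py 577.8 213.9 87 82.5
python3 - <<'E'
from h import *
S=viewer.snapshot("scene");s=S["color"]
crop(s,380,170,460,300,6,"pics/n1.png")
E
```

```text
t 52.9 pos [579.  213.6 113.2] rot [-1.7996e+02  2.0000e-02  8.2460e+01] F [-0.1 -0.1 -0.8] gap -0.2 j [15. 15. 90. -0. 75. 23.]
shift [ 0.0002 -0.0012  0.0262] turn [-0.04  0.02 -0.04]
```

View pics/n1.png

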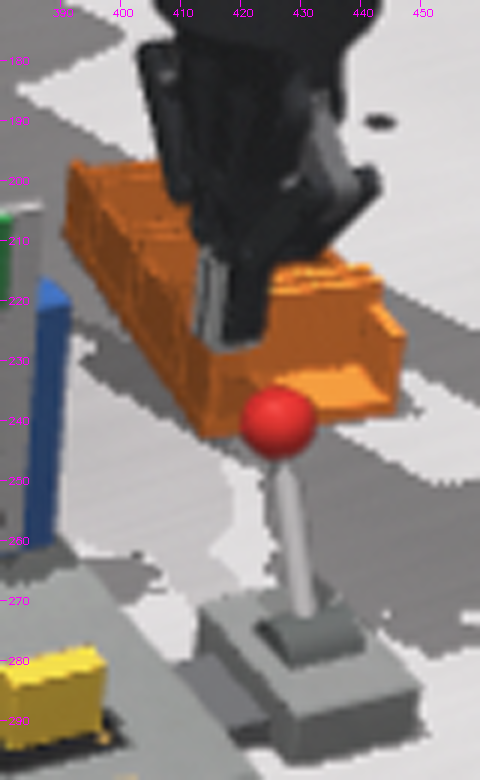

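The fingertips (419,228) are behind the ball (426,240). I'll lower, then push.

Call:
{"api": "move_arm", "payload": {
  "rows": [
    [[0, -0.001, 0.008, 0, 0, 0], [0, -0.001, 0.016, 0, 0, 0], [0, -0.001, 0.024, 0, 0, 0], [0, -0.001, 0.026, 0, 0, 0], [0, 0.004, 0.026, 0, 0, 0], [0, 0.009, 0.026, 0, 0, 0], [0, 0.014, 0.026, 0, 0, 0], [0, 0.019, 0.026, 0, 0, 0], [0, 0.024, 0.026, 0, 0, 0], [0, 0.029, 0.026, 0, 0, 0], [0, 0.029, 0.026, 0, 0, 0]]
  ]
}}

```text
time: 54.05
tool_pos: [608.6, 210.0, 87.6]
tcp_rot: [180.0, -0.0, 82.5]
ft_force: [0.7, -0.6, -0.2]
finger_gap: 0.2
```

```bash
python3 plan.py 577.8 213.9 87 82.5
python3 - <<'E'
from h import *
S=viewer.snapshot("scene");s=S["color"]
crop(s,380,170,460,300,6,"pics/n2.png")
E
```

```text
t 54.05 pos [608.6 210.   87.6] rot [ 1.7996e+02 -1.0000e-02  8.2470e+01] F [ 0.7 -0.6 -0.2] gap 0.2 j [14. 21. 86. -0. 73. 22.]
shift [-0.0002 -0.031   0.0005] turn [ 0.04 -0.01 -0.03]
```

View pics/n2.png

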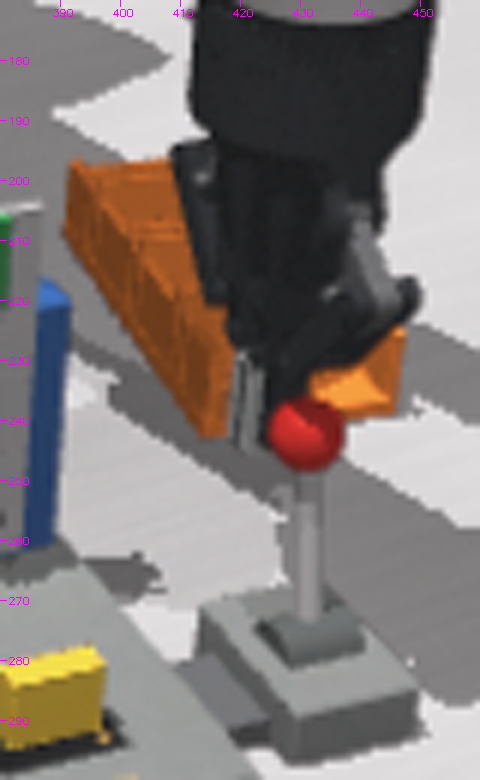

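Call:
{"api": "move_arm", "payload": {
  "rows": [
    [[0, 0.005, 0, 0, 0, 0], [0, 0.01, 0, 0, 0, 0], [0, 0.015, 0, 0, 0, 0], [0, 0.02, 0, 0, 0, 0], [0, 0.025, 0, 0, 0, 0], [0, 0.03, 0, 0, 0, 0], [0, 0.035, 0, 0, 0, 0], [0, 0.04, 0, 0, 0, 0], [0, 0.045, 0, 0, 0, 0], [0, 0.05, 0, 0, 0, 0], [0, 0.055, 0, 0, 0, 0], [0, 0.06, 0, 0, 0, 0], [0, 0.062, 0, 0, 0, 0], [0, 0.062, 0, 0, 0, 0]]
  ]
}}

```text
time: 55.5
tool_pos: [669.7, 202.0, 87.6]
tcp_rot: [180.0, -0.0, 82.5]
ft_force: [-0.3, -0.0, -0.1]
finger_gap: -0.4
```

```bash
python3 plan.py 577.8 213.9 87 82.5
python3 - <<'E'
from h import *
S=viewer.snapshot("scene");s=S["color"]
crop(s,380,170,480,300,6,"pics/n3.png")
E
```

```text
t 55.5 pos [669.7 202.   87.6] rot [179.97  -0.    82.48] F [-0.3 -0.  -0.1] gap -0.4 j [13. 29. 76. -0. 76. 20.]
shift [-0.0002 -0.0926  0.0005] turn [ 0.03 -0.   -0.02]
```

View pics/n3.png

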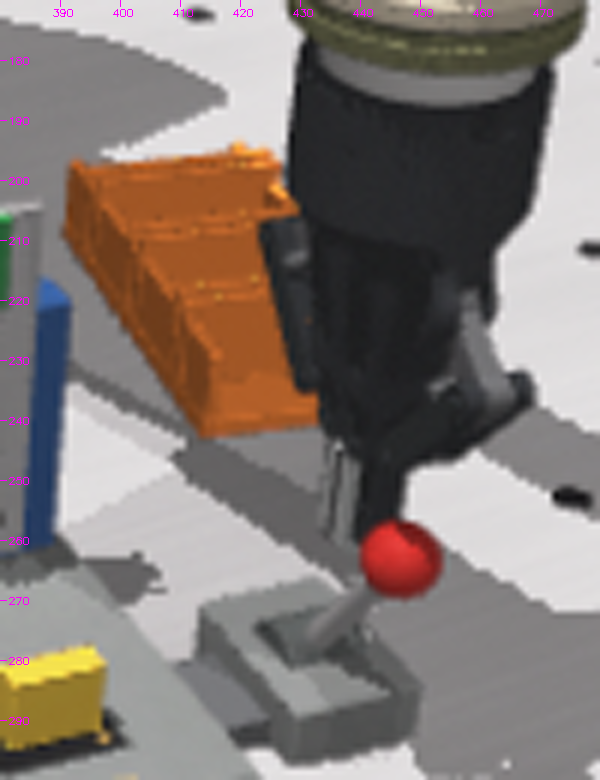

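```bash
cat > lev.py <<'E'
from h import *
S=viewer.snapshot("scene");a=np.radians(-7.5);n=np.array([np.cos(a),np.sin(a),0]);w=np.array([-np.sin(a),np.cos(a),0])
for pn in (629,631):
  for q in (0,.1,.9,1.0,1.1,1.2,1.25):
    print(pn,q,(proj(S,(pn+80*np.sin(q-.6))*n+287.5*w+[0,0,22+80*np.cos(q-.6)])[0]).round(1))
E
python3 lev.py
```

```text
629 0 [424.9 242.1]
629 0.1 [426.8 242.1]
629 0.9 [443.4 255.4]
629 1.0 [445.3 258.6]
629 1.1 [447.1 262.1]
629 1.2 [448.8 265.8]
629 1.25 [449.6 267.7]
631 0 [425.4 242.6]
631 0.1 [427.3 242.6]
631 0.9 [444.  255.9]
631 1.0 [445.9 259.2]
631 1.1 [447.7 262.7]
631 1.2 [449.4 266.4]
631 1.25 [450.1 268.3]
```

Call:
{"api": "move_arm", "payload": {
  "rows": [
    [[0, 0.002, 0, 0, 0, 0], [0, 0.004, 0, 0, 0, 0], [0, 0.006, 0, 0, 0, 0], [0, 0.007, 0, 0, 0, 0], [0, 0.007, 0, 0, 0, 0]]
  ]
}}

```text
time: 56.1
tool_pos: [672.3, 201.9, 86.9]
tcp_rot: [-179.5, 0.1, 82.5]
ft_force: [-19.7, 0.6, 9.5]
finger_gap: 0.1
```

The 20 N reaction means the lever is against its end stop. Backing off and retreating up.

Call:
{"api": "move_arm", "payload": {
  "rows": [
    [[0, -0.008, 0, 0, 0, 0], [0, -0.02, 0, 0, 0, 0], [0, -0.03, -0.01, 0, 0, 0], [0, -0.035, -0.04, 0, 0, 0], [0, -0.035, -0.08, 0, 0, 0], [0, -0.035, -0.12, 0, 0, 0], [0, -0.035, -0.16, 0, 0, 0], [0, -0.035, -0.18, 0, 0, 0], [0, -0.035, -0.18, 0, 0, 0], [0, -0.035, -0.18, 0, 0, 0], [0, -0.035, -0.18, 0, 0, 0], [0, -0.035, -0.18, 0, 0, 0]]
  ]
}}

```text
time: 57.3
tool_pos: [640.6, 205.5, 265.1]
tcp_rot: [-179.8, 0.1, 82.5]
ft_force: [0.1, 0.1, -0.4]
finger_gap: 0.2
```

Run:
```python
from h import *
S=viewer.snapshot("scene");s=S["color"]
cv2.imwrite("pics/z1.png",s[:,:,::-1])
crop(s,250,195,470,345,3,"pics/z2.png")
x=sensors.sense();print(x["tool_pos"],x["ft_force"],x["qd"].round(2))
```

```text
[640.71901721 205.57727095 265.40929253] [ 0.3812746   0.72982106 -0.41862309] [-0.04 -0.15 -0.5   0.08  0.18  0.1 ]
```

View pics/z1.png

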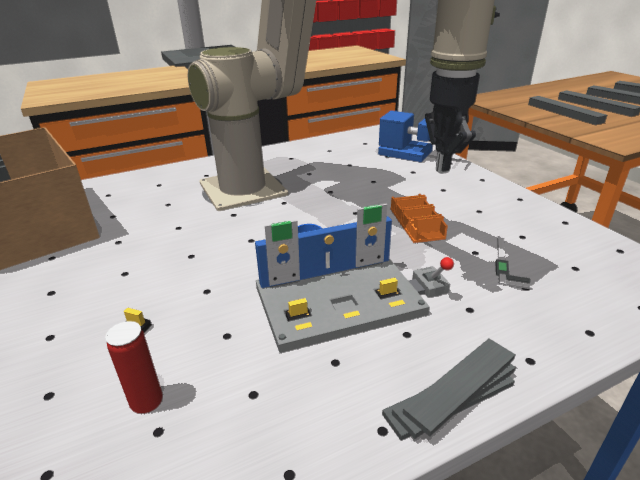

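View pics/z2.png

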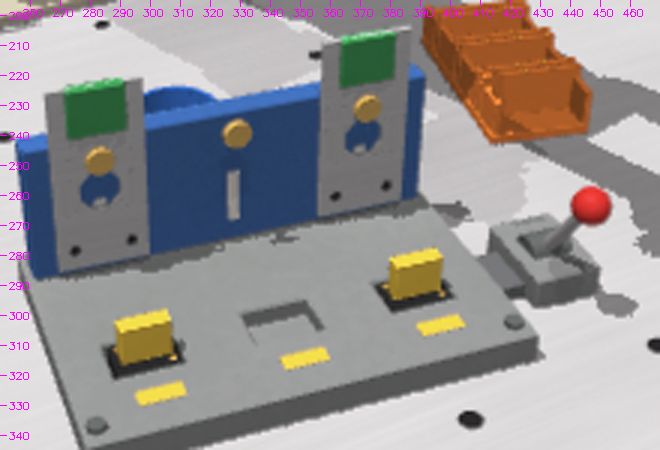

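The lever ball is at (447,264), over at its stop. Both plates hang and both blocks are flush, and the arm is clear. Handing in.

```bash
python3 -c "
from bench import hand_in;print(hand_in())"
```

```text
the job is handed in; nothing more can be done
None
```

I hung both plates that were in the rack on the two outer studs, pressed a sensor block into the pocket in front of each, then threw the lever to its end stop and handed the job in at about 57 s.

- **Plates:** each met about 5 N of upward resistance when fully down, at nearly the same height (TCP z 147.8 and 147.7 mm). Both still hung upright behind the stud heads in the last picture.
- **Blocks:** each met about 5 N at the pocket floor, at the height expected for a seated block (TCP z 34.3 and 34.0 mm), and both look flush. I did not measure how well they are centred. They lie within the pocket's clearance of about 1.5 mm each way, and the limit is 3.2 mm.
- **Lever:** it was still open when the second block went in. I then pushed it over until about 20 N showed it was against its stop. From the picture I put it at about 1.15–1.2 rad, against the required 1.05.
- **Other objects:** the can, the caliper and the cup were not touched. The third block, near the can, was knocked aside during the run while the arm was elsewhere; it was not needed and I left it.
- **Where checks disagreed:** the two cameras differed by 2–4 mm in the stand's position, and touch contact differed from the scene camera by about 2 mm. I settled the final fits by watching the plate or block against its target and by feeling for contact.

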